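Make up two condiment trays for the breakfast table

TASK

Make up the two bamboo trays for breakfast. In the tray with three wells stand the pepper mill in the well next to the steel loop, the wide steel cup in the middle well and the salt shaker in the last well; in the tray with two wells stand the glass jar in the well next to the loop and the narrow steel cup in the other. Stand each thing upright near the middle of its well, set it down rather than drop it, tip nothing over, and leave the griddle and the yellow brush where they lie.

Things in the scene. Friction and masses are not known exactly. Their poses are not given: they have to be found in the camera images.
- mill_mid (a point): Wooden pepper mill, dark turned wood with a knob head and small steel button, loose, standing, about 140 g, 94 mm tall; a straight round body 38 mm in diameter from 18 to 62 mm above its 44 mm wide foot, a 34 mm wide head above that. This point is on its axis half-way up, 47 mm above its underside; z points up its axis.
- shaker_mid (a point): Salt shaker, a glass cylinder 40 mm in diameter with white salt showing and, from 58 mm up, a domed steel cap 42 mm in diameter; loose, standing, about 130 g, 81 mm tall. This point is on its axis half-way up, 40.5 mm above its underside; z points up its axis.
- jar_mid (a point): Empty screw-top glass jar, 62 mm in diameter up to 64 mm, with its flat aluminium lid (58 mm in diameter, from 70 to 84 mm up) on; loose, standing, about 240 g, 84 mm tall. This point is on its axis half-way up, 42 mm above its underside; z points up its axis.
- bigcup_mid (a point): The wide steel sauce cup, straight-sided, open at the top, 62 mm outside diameter, 60 mm tall, wall 3 mm; loose, standing, about 130 g, empty. This point is on its axis half-way up, 30 mm above its underside; z points up its axis.
- smallcup_mid (a point): The narrow steel sauce cup, straight-sided, open at the top, 42 mm outside diameter, 54 mm tall, wall 3 mm; loose, standing, about 70 g, empty. This point is on its axis half-way up, 27 mm above its underside; z points up its axis.
- tray3: Bamboo tray with three square wells (76 mm inside), 88 mm wide (its x), 252 mm long (its y); a flat steel wire loop sticks out 32 mm at its +y end. Origin on the counter under the centre of the middle well, z up; well centres at y = +82 mm (next to the loop), 0 and -82 mm, all at x = 0. Floor of the wells 3 mm, lips 6 mm thick and 9 mm above the counter. Fixed.
- tray2: Bamboo tray with two square wells (76 mm inside), 88 mm wide (its x), 170 mm long (its y); a flat steel wire loop sticks out 32 mm at its +y end. Origin on the counter under the middle of the lip between the wells, z up; well centres at y = +41 mm (next to the loop) and -41 mm, both at x = 0. Floor of the wells 3 mm, lips 6 mm thick and 9 mm above the counter. Fixed.
- griddle: Bystander: round aluminium griddle, 240 mm in diameter, 12 mm thick, with a short dark tab handle at its +y side, lying loose on the counter on the robot's left. Origin under its centre.
- brush: Bystander: yellow silicone brush, 185 mm long (its y), at most 34 mm wide and 18 mm high, lying loose beyond the trays with its wide end to its +y. Origin on the counter under its middle, 75 mm from the wide end.

How it is judged:
By the outcome, as a careful person would: the job done as asked, in the order asked, and still so for the second after the job is handed in, with the robot touching nothing.
It also fails if it takes over 136 s, if anything falls off the work surface, if the arm or the gripper's body presses on something with over 40 N, if the wrist force passes 120 N, or if a joint passes its speed limit or range.

ROBOT

A 6-joint arm with a two-finger parallel gripper is mounted at the origin on the work surface. World frame = base frame: x ahead of the robot, y to its left, z up, the work surface at z = 0. Lengths are in mm, angles in rad, forces in N, time in s.
With the tool pointing down it reaches from about 300 to 775 mm from the base axis. Payload 14.6 kg.
Tool frame: the origin (TCP) lies midway between the tips of the shut fingers; the grasp point (between the pads) lies 19 mm behind it (manip.grip_point_offset is the distance from the TCP to the grasp point, in mm); x points along the fingers, z is the direction in which the jaws open and shut, and the axes are right-handed (so a half turn about x gives the same grasp; the last joint's range is limited). The gripper opens to 94 mm and grips with 3 to 60 N. Pads are 16 mm wide; open, the fingers measure 119 mm over their backs; the gripper's body (75 mm by 177 mm) begins 78 mm behind the grasp point.
Start: joints at [1.148, 0.3, 1.521, -0, 1.321, -0.067], TCP at [191.584, 515.543, 205.446] pointing down, gripper open.
Joint ranges: [-3.03, 3.03], [-0.79, 2.21], [0.23, 2.52], [-1.04, 4.18], [0, 3.07], [-2.55, 2.55]. Speed limits (rad/s): [2.22, 2.22, 2.57, 3.14, 3.14, 3.14].

INTERFACE

Orientations are given as [roll, pitch, yaw] about the fixed x, y, z axes, in that order (R = Rz(yaw) Ry(pitch) Rx(roll)).
In Python, from cell import manip, camera, calibration, order gives the robot as it stands.
- The arm moves only by the tool jog_arm, never from a script. Its arguments are lists of equal length, an entry for each row: "turn": the turn, a rotation vector about the tool's x, y, z in degrees, a list of three; "dp": the shift along the tool's x, y, z in cm, a list of three; "gripper": the closure, from 0 (fully open) to 1 (shut). In form: {"turn": [[ax, ay, az], ...], "dp": [[tx, ty, tz], ...], "gripper": [gripper, ...]}. A call has 1 to 8 rows; each row shifts and turns the pose as measured when the row begins, along the tool's axes as they then stand; what a row does not reach is not made up. A row lasts 1/8 s, in which the tool goes at most 62.5 mm and 10.7 degrees, less where a joint would pass 70% of its speed; a pose out of reach is approached as far as the arm can. A call is refused whole if a number of a shift passes 6.25 or a number of a turn 10.7, either way. A call with a gripper value outside its range is refused whole. The fingers move at their own pace and stop on an object; "grip_force" is the grip in N (left out, the last holds). Time passes only in rows, so rows that do not move let the fingers close. It gives the time, the measured TCP pose, the force and the opening at its end, in the units of the state.
- manip.read_state(): the state, without advancing time (a new reading comes with each control period).
- camera(name): name is "side" or "top"; returns (picture, depth): 480x640x3 uint8, red, green, blue; 480x640 float32, mm along the optical axis (not along the pixel's ray), 0 where there is no reading.
- calibration(name): a dict with "K" (3x3 intrinsics, pixels), "world_from_camera" (4x4, takes a point from camera to world coordinates). Camera axes: x right, y down, z forward; pixel columns grow to the right and rows downward; lengths in mm; the calibration is good to about 2 mm. A picture is of the moment at which its call begins. calibration takes no time and is no camera call.
- order.sign_off(): hands the job in, once; it reports no verdict.
The state is a dict: "clock": time; "joints": joint angles; "qd": joint speeds; "effort": joint torques, N m; "eef_pos": TCP position; "eef_rot": TCP orientation; "wrist_force": force on the tool from outside, world axes, zero at the start; "moment": the same for the moment, N m; "finger_gap": finger opening in mm.
Only numpy, scipy, OpenCV 4.12 (cv2) and the standard library are available. Lean on these libraries where they do the work, as an engineer would, in place of code of your own. Each camera call takes 0.05 s, during which the arm holds its last target.

## Working session

There is one attempt and no reset: what is moved stays moved. The work goes in short steps, Python scripts to look and compute and a tool call to move; the robot and the scene stay as the last step left them, time stands still between calls to the robot, and variables do not carry over. Pictures are saved under pics/ and viewed, and the job is handed in when it is done.

Besides the shell and the picture viewer there is one more tool, called after "Request:" as a command line: name --argument value ..., lists and objects as JSON in quotes. jog_arm: Moves the arm, as the interface text tells. Its arguments: {"type":"object","properties":{"turn":{"type":"array","items":{"type":"array","items":{"type":"number"}}},"dp":{"type":"array","items":{"type":"array","items":{"type":"number"}}},"gripper":{"type":"array","items":{"type":"number"}},"grip_force":{"type":"number"}},"required":["turn","dp","gripper"]}

```bash
ls; mkdir -p pics; python3 - <<'E'
from cell import manip,camera,calibration,order
import cv2,numpy as np
print(manip.read_state())
for n in("side","top"):
    p,d=camera(n);cv2.imwrite(f"pics/{n}0.png",p[:,:,::-1]);np.savez(f"{n}0.npz",p=p,d=d)
    c=calibration(n);print(np.round(c["K"],1),np.round(c["world_from_camera"],3))
E
```

```text
pics
{'clock': 0.0, 'joints': array([ 1.14839022e+00,  3.00487325e-01,  1.52157443e+00,  2.67321445e-06,
        1.32067732e+00, -6.66057015e-02]), 'qd': array([-0.00270473,  0.00031381,  0.00036453, -0.00076463,  0.00117175,
       -0.00037082]), 'effort': array([ 2.54308634e-04, -5.31803405e+01, -3.52740884e+01,  7.08354078e-02,
        2.43672665e-02, -8.86278963e-05]), 'eef_pos': array([191.4878892 , 515.3178988 , 204.88023724]), 'eef_rot': array([ 3.07272839,  1.5696499 , -1.99546165]), 'wrist_force': array([ 0.0742597 , -1.05420604, -0.85653548]), 'moment': array([-0.00589378,  0.01656504,  0.04164903]), 'finger_gap': 93.50118786995837}
[[531.9   0.  311.7]
 [  0.  531.9 242.3]
 [  0.    0.    1. ]] [[ 9.91000e-01 -7.20000e-02  1.10000e-01  4.72254e+02]
 [-1.29000e-01 -6.77000e-01  7.25000e-01 -6.61099e+02]
 [ 2.20000e-02 -7.33000e-01 -6.80000e-01  8.23101e+02]
 [ 0.00000e+00  0.00000e+00  0.00000e+00  1.00000e+00]]
[[470.1   0.  320.3]
 [  0.  470.1 240.7]
 [  0.    0.    1. ]] [[-1.500000e-02 -9.820000e-01  1.880000e-01  3.745770e+02]
 [-1.000000e+00  1.500000e-02 -3.000000e-03  1.349720e+02]
 [ 0.000000e+00 -1.880000e-01 -9.820000e-01  1.080098e+03]
 [ 0.000000e+00  0.000000e+00  0.000000e+00  1.000000e+00]]
```

View pics/side0.png

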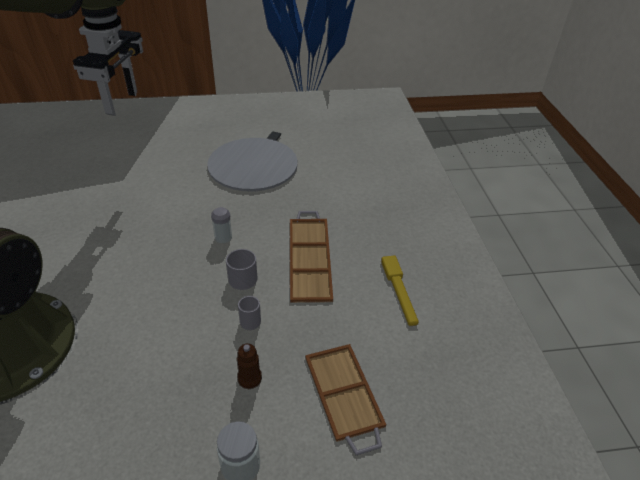

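View pics/top0.png

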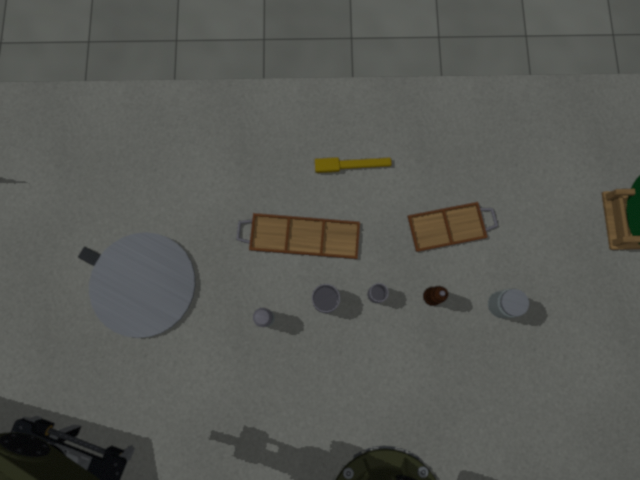

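The top view shows the shaker at (262,317), wide cup (326,299), narrow cup (378,293), mill (435,295) and jar (514,303). Tray 3 is at (305,236) with its loop on the left, and tray 2 is at (448,227) with its loop on the right. The side view agrees.

```bash
cat > h.py <<'E'
import numpy as np,cv2
from cell import manip,camera,calibration,order
def pts(n,d):
    c=calibration(n);K=c["K"];T=c["world_from_camera"]
    v,u=np.mgrid[0:480,0:640]
    r=np.stack([(u-K[0,2])/K[0,0],(v-K[1,2])/K[1,1],np.ones_like(u,float)],-1)
    return (r*d[...,None])@T[:3,:3].T+T[:3,3]
def ray(n,uv,z):
    c=calibration(n);K=c["K"];T=c["world_from_camera"]
    uv=np.atleast_2d(uv).astype(float)
    r=np.c_[(uv[:,0]-K[0,2])/K[0,0],(uv[:,1]-K[1,2])/K[1,1],np.ones(len(uv))]@T[:3,:3].T
    return T[:3,3]+r*((z-T[2,3])/r[:,2])[:,None]
def look(tag):
    o={}
    for n in("side","top"):
        p,d=camera(n);cv2.imwrite(f"pics/{n}{tag}.png",p[:,:,::-1]);np.savez(f"{n}{tag}.npz",p=p,d=d)
        o[n]=(p,d)
    return o
def load(tag): 
    return {n:(lambda f:(f["p"],f["d"]))(np.load(f"{n}{tag}.npz")) for n in("side","top")}
E
python3 - <<'E'
from h import *
o=load("0")
px={"shaker":(262,317,81),"big":(326,299,60),"small":(378,293,54),"mill":(435,295,94),"jar":(514,303,84)}
P={n:pts(n,o[n][1]) for n in o}
m=(P["top"][...,0]>200)&(P["top"][...,2]<3)&(P["top"][...,2]>-10)&(o["top"][1]>0)
print("counter z",np.median(P["top"][...,2][m]),np.median(P["side"][200:300,330:380,2]))
for k,(u,v,h) in px.items():
    c=ray("top",(u,v),h)[0]
    for n in o:
        Q=P[n]; s=(np.hypot(Q[...,0]-c[0],Q[...,1]-c[1])<55)&(o[n][1]>0)
        s1=s&(Q[...,2]>12); s2=s&(Q[...,2]>h-8)
        q=Q[s1]; t=Q[s2]
        f=lambda a:(np.round((a[:,:2].min(0)+a[:,:2].max(0))/2,1),np.round(np.ptp(a[:,:2],axis=0),1),len(a)) if len(a) else None
        print(k,n,"all",f(q),"top",f(t),"zmax",round(q[:,2].max(),1) if len(q) else None)
# tray masks
p=o["top"][0];hsv=cv2.cvtColor(p,cv2.COLOR_RGB2HSV)
mk=((hsv[...,0]<25)&(hsv[...,1]>90)&(hsv[...,2]>40)).astype(np.uint8);mk[:195]=0;mk[275:]=0;mk[:,:230]=0;mk[:,540:]=0
for c in cv2.findContours(mk,0,2)[0]:
    if cv2.contourArea(c)>300:
        r=cv2.minAreaRect(c);b=ray("top",cv2.boxPoints(r),9)
        print("top",r,np.round(b[:,:2],1),"ctr",b.mean(0)[:2],[np.linalg.norm(b[i]-b[i-1]) for i in(1,2)])
p=o["side"][0];hsv=cv2.cvtColor(p,cv2.COLOR_RGB2HSV)
mk=((hsv[...,0]<25)&(hsv[...,1]>90)&(hsv[...,2]>40)).astype(np.uint8);mk[:205]=0;mk[:,:275]=0;mk[:,390:]=0
for c in cv2.findContours(mk,0,2)[0]:
    if cv2.contourArea(c)>300:
        w=ray("side",c[:,0,:],9)[:,:2].astype(np.float32);r=cv2.minAreaRect(w);print("side",r,np.round(cv2.boxPoints(r),1))
p=o["top"][0]
cv2.imwrite("pics/z.png",cv2.resize(p[190:350,230:550,::-1],None,fx=2.5,fy=2.5,interpolation=2))
E
```

```text
counter z 0.08771655695545633 -1.0035250136930927
shaker side all (array([404.7, 251.5]), array([40.4, 39.4]), 535) top (array([405.4, 253.2]), array([34.6, 36.1]), 132) zmax 81.4
shaker top all (array([406.1, 256.7]), array([40. , 40.4]), 339) top (array([405. , 257.1]), array([37.8, 38.1]), 252) zmax 84.3
big side all (array([444.5, 118.7]), array([61.7, 65.2]), 942) top (array([444.9, 118.9]), array([59.3, 64.7]), 217) zmax 62.4
big top all (array([444.4, 122.2]), array([59.9, 58.7]), 197) top (array([445.1, 122.2]), array([58.6, 58.7]), 124) zmax 64.4
small side all (array([455.4,   2.8]), array([41.4, 44.4]), 584) top (array([455.7,   2.7]), array([39.9, 43.4]), 170) zmax 56.4
small top all (array([455.2,   6.2]), array([39.7, 41.1]), 165) top (array([455.5,   6.2]), array([39.2, 41.1]), 89) zmax 60.0
mill side all (array([ 448.1, -126.8]), array([41. , 38.9]), 824) top (array([ 447.9, -127.2]), array([23.3, 19.3]), 69) zmax 95.7
mill top all (array([ 449.1, -118.6]), array([42.9, 36.1]), 370) top (array([ 449.9, -120.6]), array([27.4, 25.8]), 85) zmax 97.7
jar side all (array([
[... 414 characters left out ...]
47033204 168.59757246] [np.float64(87.68344041748549), np.float64(254.17022105840707)]
top ((447.05767822265625, 226.2884521484375), (37.065940856933594, 73.34742736816406), 78.69007110595703) [[ 637.2  -73.8]
 [ 669.6 -245.1]
 [ 582.  -255.1]
 [ 550.7  -86.2]] ctr [ 609.88088481 -165.06134055] [np.float64(174.37085894530188), np.float64(88.12222920692854)]
side ((609.723388671875, -169.94058227539062), (88.29496002197266, 172.1477508544922), 10.401152610778809) [[ 550.8  -93.3]
 [ 581.8 -262.6]
 [ 668.7 -246.6]
 [ 637.6  -77.3]]
side ((593.19189453125, 161.0474395751953), (254.97422790527344, 86.22660827636719), 84.29895782470703) [[537.6  38.5]
 [623.4  29.9]
 [648.8 283.6]
 [563.  292.2]]
```

View pics/z.png

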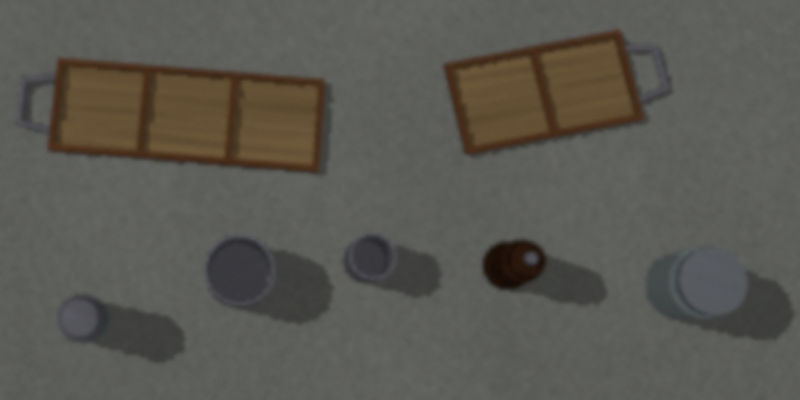

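Between the views, y disagrees by 4–6 mm while x agrees. The gripper, whose pose is known, can settle that once it is in both views. First I'll work out the orientation.

```bash
cat >> h.py <<'E'
from scipy.spatial.transform import Rotation as Ro
def pose():
    s=manip.read_state();R=Ro.from_euler("xyz",s["eef_rot"]).as_matrix();return s,R
def goto(tx,ty,tz,jaw=(1,0)):
    s,R=pose()
    jz=np.array([jaw[0],jaw[1],0.]);jz/=np.linalg.norm(jz)
    best=None
    for sg in(1,-1):
        z=jz*sg;x=np.array([0,0,-1.]);y=np.cross(z,x);D=np.c_[x,y,z]
        rv=Ro.from_matrix(R.T@D).as_rotvec()
        if best is None or np.linalg.norm(rv)<np.linalg.norm(best[0]):best=(rv,D)
    dw=np.array([tx,ty,tz])-s["eef_pos"]
    print("t",round(s["clock"],2),"pos",np.round(s["eef_pos"],1),"gap",round(s["finger_gap"],1),"F",np.round(s["wrist_force"],1),"j",np.round(s["joints"],2))
    print("turn deg",np.round(np.degrees(best[0]),1),"dworld",np.round(dw,1),"dp tool now cm",np.round(R.T@dw/10,2),"after turn",np.round(best[1].T@dw/10,2))
    return R
E
python3 - <<'E'
from h import *
print(np.round(goto(449,-123,200),2))
E
```

```text
t 0.1 pos [191.5 515.3 205. ] gap 93.9 F [-0.1 -0.1  0.9] j [ 1.15  0.3   1.52 -0.    1.32 -0.07]
turn deg [69.6 -0.1  0. ] dworld [ 257.5 -638.3   -5. ] dp tool now cm [  0.55 -46.37 -50.87] after turn [  0.5  -63.83  25.75]
[[-0.   -0.94  0.35]
 [-0.    0.35  0.94]
 [-1.    0.   -0.  ]]
```

Request:
jog_arm --turn '[[10, 0, 0], [10, 0, 0], [10, 0, 0], [10, 0, 0], [10, 0, 0], [10, 0, 0], [9.6, 0, 0], [0, 0, 0]]' --dp '[[0, 0, 0], [0, 0, 0], [0, 0, 0], [0, 0, 0], [0, 0, 0], [0, 0, 0], [0, 0, 0], [0, 0, 0]]' --gripper '[0, 0, 0, 0, 0, 0, 0, 0]'

```text
clock: 1.1
eef_pos: [191.0, 514.2, 202.2]
eef_rot: [-1.954, 1.564, -1.991]
wrist_force: [-0.2, 0.6, -0.3]
finger_gap: 93.6
```

```bash
python3 -c "
from h import *
goto(449,-123,200)"
```

```text
t 1.1 pos [191.  514.2 202.2] gap 93.6 F [-0.2  0.6 -0.3] j [ 1.15  0.3   1.52 -0.    1.32  1.19]
turn deg [-2.1 -0.2  0.4] dworld [ 258.  -637.2   -2.2] dp tool now cm [  0.54 -62.71  28.16] after turn [  0.22 -63.72  25.8 ]
```

Request:
jog_arm --turn '[[-2, 0, 0], [0, 0, 0], [0, 0, 0], [0, 0, 0], [0, 0, 0], [0, 0, 0], [0, 0, 0], [0, 0, 0]]' --dp '[[0, -4, 2], [0, -5.5, 2.5], [0, -5.5, 2.5], [0, -5.5, 2.5], [0, -5.5, 2.5], [0, -5.5, 2.5], [0, -5.5, 2.5], [0, -5.5, 2]]' --gripper '[0, 0, 0, 0, 0, 0, 0, 0]'

```text
clock: 2.1
eef_pos: [390.0, 81.0, 203.8]
eef_rot: [-1.809, 1.564, -1.765]
wrist_force: [1.1, -0.1, -0.5]
finger_gap: 94.4
```

```bash
python3 -c "
from h import *
goto(449,-123,200)"
```

```text
t 2.1 pos [390.   81.  203.8] gap 94.4 F [ 1.1 -0.1 -0.5] j [ 0.12 -0.04  1.91 -0.01  1.27  0.08]
turn deg [ 2.5 -0.1  0.4] dworld [  59.  -204.    -3.8] dp tool now cm [  0.51 -20.63   5.  ] after turn [  0.38 -20.4    5.9 ]
```

Request:
jog_arm --turn '[[2.5, 0, 0.3], [0, 0, 0], [0, 0, 0], [0, 0, 0], [0, 0, 0], [0, 0, 0]]' --dp '[[0, -5, 1.5], [0, -5, 1.5], [0, -5, 1.5], [0.2, -4, 1], [0, -1.4, 0.4], [0, 0, 0]]' --gripper '[0, 0, 0, 0, 0, 0]'

```text
clock: 2.85
eef_pos: [453.4, -131.6, 202.0]
eef_rot: [-2.599, 1.569, -2.58]
wrist_force: [0.0, 0.7, -0.4]
finger_gap: 94.0
```

```bash
python3 -c "
from h import *
goto(449,-123,200);look('1')"
```

```text
t 2.85 pos [ 453.4 -131.6  202. ] gap 94.0 F [ 0.   0.7 -0.4] j [-0.36  0.13  1.74 -0.    1.28 -0.38]
turn deg [ 1.1 -0.1  0.1] dworld [-4.4  8.6 -2. ] dp tool now cm [ 0.2   0.87 -0.43] after turn [ 0.2   0.86 -0.44]
```

View pics/side1.png

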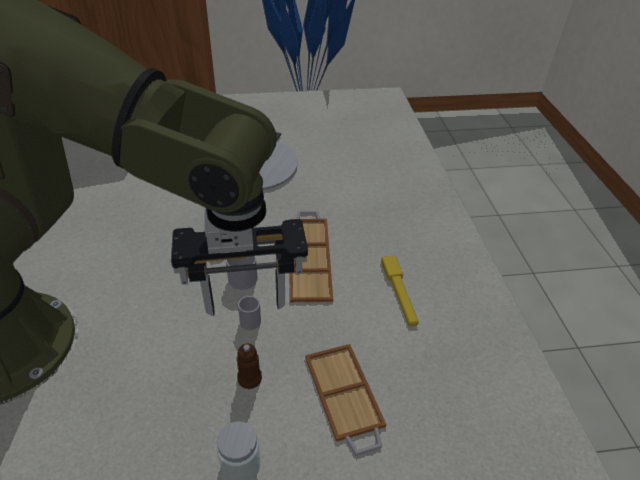

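View pics/top1.png

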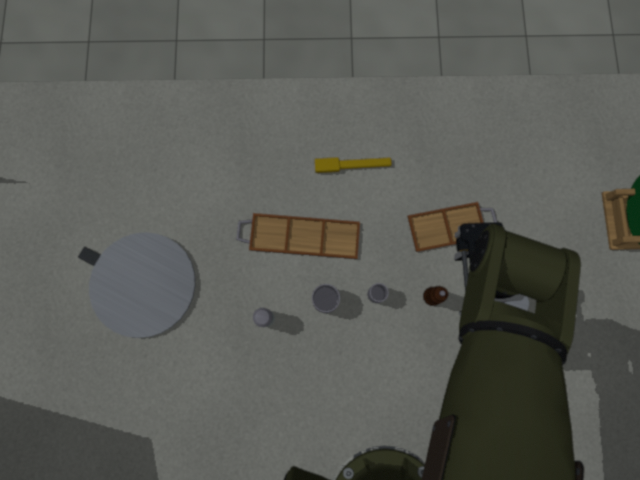

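The side view shows the open finger tips near (211,313) and (279,305). In the top view the arm hides the tips.

```bash
python3 - <<'E'
from h import *
print(ray("side",[(208,311),(213,314),(277,305),(281,306)],202).round(1))
o=load("1");P=pts("side",o["side"][1]);d=o["side"][1]
for r in ((204,295,220,318),(272,290,286,310)):
    Q=P[r[1]:r[3],r[0]:r[2]].reshape(-1,3);q=Q[(Q[:,2]>150)]
    t=q[q[:,2]<q[:,2].min()+8];print(q[:,2].min(),t.min(0).round(1),t.max(0).round(1),np.median(t,0).round(1))
cv2.imwrite("pics/z1.png",cv2.resize(o["side"][0][210:330,160:320,::-1],None,fx=5,fy=5,interpolation=2))
E
```

```text
[[ 398.2 -132.8  202. ]
 [ 405.6 -139.4  202. ]
 [ 501.8 -132.5  202. ]
 [ 507.6 -135.1  202. ]]
203.89872033907716 [ 396.1 -144.4  203.9] [ 406.5 -139.3  211.8] [ 402.2 -141.9  208.7]
201.9082807092708 [ 500.7 -142.2  201.9] [ 511.8 -127.2  209.7] [ 504.2 -139.8  206.3]
```

View pics/z1.png

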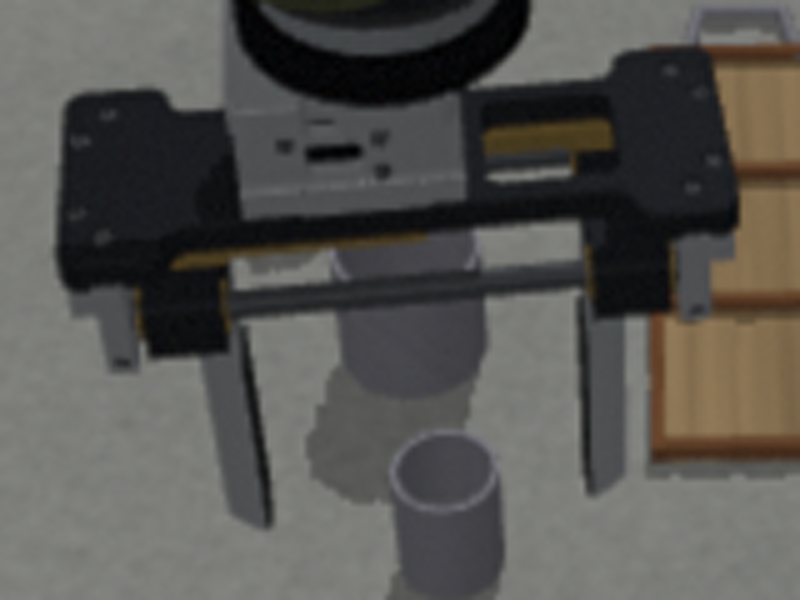

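The front face of the fingers reads y ≈ -141 in the side view and should be -139.6. So the side camera reads about 1.5–2 mm low in y and the top camera about 3.5 mm high. I'll use the corrected values. Next is the descent over the mill (449,-124).

Request:
jog_arm --turn '[[1, 0, 0], [0, 0, 0], [0, 0, 0], [0, 0, 0], [0, 0, 0], [0, 0, 0]]' --dp '[[0, 0.76, -0.4], [3, 0, 0], [4, 0, 0], [1, 0, 0], [0, 0, 0], [0, 0, 0]]' --gripper '[0, 0, 0, 0, 0, 0]'

```text
clock: 3.7
eef_pos: [449.4, -117.4, 124.1]
eef_rot: [-0.527, 1.566, -0.52]
wrist_force: [0.3, 0.3, 0.1]
finger_gap: 94.1
```

```bash
python3 -c "
from h import *
goto(449,-124,21)"
```

```text
t 3.7 pos [ 449.4 -117.4  124.1] gap 94.1 F [0.3 0.3 0.1] j [-0.33  0.2   1.85 -0.    1.09 -0.34]
turn deg [0.4 0.2 0.1] dworld [  -0.4   -6.6 -103.1] dp tool now cm [10.31 -0.64 -0.09] after turn [10.31 -0.66 -0.04]
```

Request:
jog_arm --turn '[[0, 0, 0], [0, 0, 0], [0, 0, 0], [0, 0, 0], [0, 0, 0], [0, 0, 0]]' --dp '[[0, -0.6, 0], [0, 0, 0], [3, 0, 0], [3, 0, 0], [3, 0, 0], [0, 0, 0]]' --gripper '[0, 0, 0, 0, 0, 0]'

```text
clock: 4.45
eef_pos: [452.1, -125.4, 35.4]
eef_rot: [-0.426, 1.56, -0.42]
wrist_force: [0.2, -0.1, 0.0]
finger_gap: 94.1
```

```bash
python3 -c "
from h import *
goto(449,-124,21)"
```

```text
t 4.45 pos [ 452.1 -125.4   35.4] gap 94.1 F [ 0.2 -0.1  0. ] j [-0.35  0.35  1.91 -0.    0.88 -0.35]
turn deg [0.3 0.6 0.3] dworld [ -3.1   1.4 -14.4] dp tool now cm [ 1.44  0.15 -0.32] after turn [ 1.44  0.14 -0.31]
```

Request:
jog_arm --turn '[[0, 0.6, 0.3], [0, 0, 0], [0, 0, 0], [0, 0, 0], [0, 0, 0], [0, 0, 0], [0, 0, 0], [0, 0, 0]]' --dp '[[1.4, 0.1, -0.3], [0, 0, 0], [0, 0, 0], [0, 0, 0], [0, 0, 0], [0, 0, 0], [0, 0, 0], [0, 0, 0]]' --gripper '[0, 0, 1, 1, 1, 1, 1, 1]' --grip_force 20

```text
clock: 5.45
eef_pos: [450.7, -125.1, 24.1]
eef_rot: [-0.201, 1.567, -0.196]
wrist_force: [0.2, -0.7, 4.1]
finger_gap: 37.5
```

```bash
python3 -c "
from h import *
goto(449,-124,21)"
```

```text
t 5.45 pos [ 450.7 -125.1   24.1] gap 37.5 F [ 0.2 -0.7  4.1] j [-0.35  0.37  1.91  0.    0.86 -0.36]
turn deg [0.3 0.2 0. ] dworld [-1.7  1.1 -3.1] dp tool now cm [ 0.31  0.12 -0.17] after turn [ 0.31  0.11 -0.17]
```

Request:
jog_arm --turn '[[0, 0, 0], [0, 0, 0], [0, 0, 0], [0, 0, 0], [0, 0, 0], [0, 0, 0]]' --dp '[[-1, 0, 0], [-2, 0, 0], [-3, 0, 0], [-3, 0, 0], [-2, 0, 0], [0, 0, 0]]' --gripper '[1, 1, 1, 1, 1, 1]'

```text
clock: 6.2
eef_pos: [450.0, -124.9, 139.7]
eef_rot: [-0.174, 1.567, -0.168]
wrist_force: [-0.6, -0.8, -2.2]
finger_gap: 37.7
```

```bash
python3 -c "
from h import *
goto(600.8,245.6,130)"
```

```text
t 6.2 pos [ 450.  -124.9  139.7] gap 37.7 F [-0.6 -0.8 -2.2] j [-0.35  0.18  1.83  0.    1.13 -0.35]
turn deg [0.3 0.2 0. ] dworld [150.8 370.5  -9.7] dp tool now cm [ 1.   36.97 15.27] after turn [ 0.97 37.05 15.08]
```

Request:
jog_arm --turn '[[0, 0, 0], [0, 0, 0], [0, 0, 0], [0, 0, 0], [0, 0, 0], [0, 0, 0], [0, 0, 0], [0, 0, 0]]' --dp '[[0, 2, 0.8], [0, 4, 1.6], [0, 4.5, 1.9], [0, 4.5, 1.9], [0, 4.5, 1.9], [0, 4.5, 1.9], [0, 3, 1.2], [0, 0, 0]]' --gripper '[1, 1, 1, 1, 1, 1, 1, 1]'

```text
clock: 7.2
eef_pos: [560.9, 154.1, 131.8]
eef_rot: [-2.888, 1.565, -2.885]
wrist_force: [0.2, -0.0, -1.4]
finger_gap: 37.4
```

```bash
python3 -c "
from h import *
goto(600.8,245.6,130)"
```

```text
t 7.2 pos [560.9 154.1 131.8] gap 37.4 F [ 0.2 -0.  -1.4] j [ 0.21  0.44  1.51 -0.    1.2   0.2 ]
turn deg [ 0.2 -0.3  0.1] dworld [39.9 91.5 -1.8] dp tool now cm [0.15 9.14 4.02] after turn [0.18 9.15 3.99]
```

Request:
jog_arm --turn '[[0, 0, 0], [0, 0, 0], [0, 0, 0], [0, 0, 0], [0, 0, 0]]' --dp '[[0, 3, 1.3], [0, 4, 1.7], [0, 2, 0.9], [0, 0, 0], [0, 0, 0]]' --gripper '[1, 1, 1, 1, 1]'

```text
clock: 7.82
eef_pos: [598.7, 242.3, 126.7]
eef_rot: [-2.8, 1.558, -2.8]
wrist_force: [-0.8, 0.4, -1.5]
finger_gap: 37.5
```

```bash
python3 -c "
from h import *
goto(600.8,245.6,130)"
```

```text
t 7.83 pos [598.7 242.3 126.7] gap 37.5 F [-0.8  0.4 -1.5] j [ 0.33  0.59  1.3  -0.    1.27  0.33]
turn deg [ 0.  -0.7  0.2] dworld [2.1 3.3 3.3] dp tool now cm [-0.33  0.33  0.2 ] after turn [-0.33  0.33  0.21]
```

Request:
jog_arm --turn '[[0, -0.6, 0.2], [0, 0, 0], [0, 0, 0], [0, 0, 0], [0, 0, 0], [0, 0, 0]]' --dp '[[0, 0.3, 0.2], [2, 0, 0], [3, 0, 0], [2, 0, 0], [0, 0, 0], [0, 0, 0]]' --gripper '[1, 1, 1, 1, 1, 1]'

```text
clock: 8.57
eef_pos: [601.4, 241.8, 57.3]
eef_rot: [0.173, 1.567, 0.169]
wrist_force: [0.0, -0.2, -0.9]
finger_gap: 37.7
```

```bash
python3 -c "
from h import *
goto(600.8,245.6,28)
o=look('2')
for n,r in(('side',(200,280,240,380)),('top',(200,280,210,370))):
    cv2.imwrite(f'pics/z2{n}.png',cv2.resize(o[n][0][r[0]:r[1],r[2]:r[3],::-1],None,fx=5,fy=5))
"
```

```text
t 8.57 pos [601.4 241.8  57.3] gap 37.7 F [ 0.  -0.2 -0.9] j [ 0.33  0.66  1.36 -0.    1.12  0.33]
turn deg [-0.2  0.2 -0. ] dworld [ -0.6   3.8 -29.3] dp tool now cm [ 2.93  0.38 -0.08] after turn [ 2.93  0.38 -0.06]
```

View pics/z2side.png

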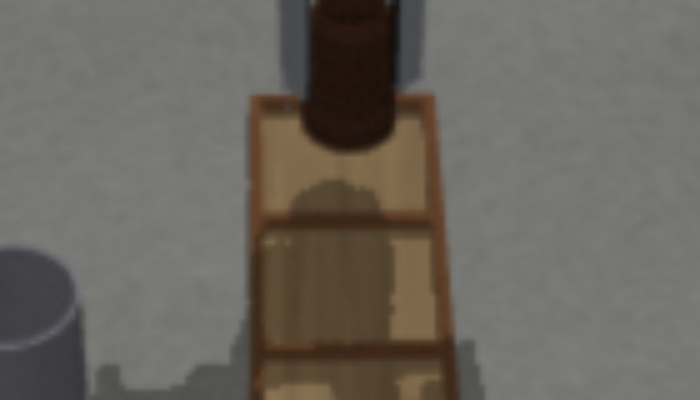

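View pics/z2top.png

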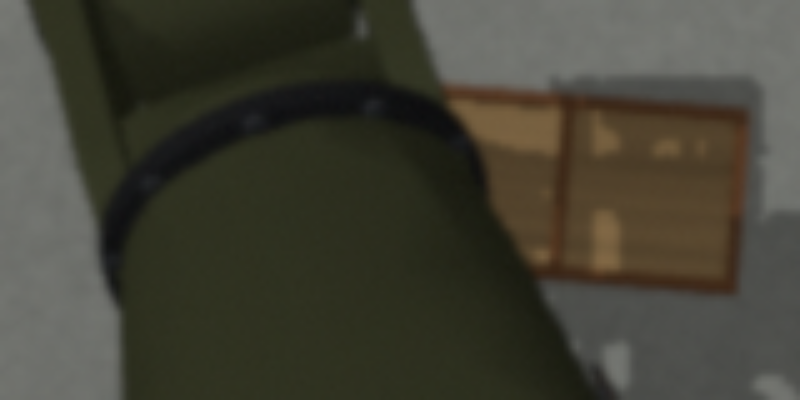

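The side view shows the mill's foot above the well next to the loop, with its front bottom edge near pixel (310,230). It looks centred left to right.

```bash
python3 -c "
from h import *
print(ray('side',[(309.8,230),(300.5,224),(319,224)],33.2).round(1))"
```

```text
[[600.6 221.5  33.2]
 [582.2 244.   33.2]
 [623.9 239.7  33.2]]
```

Request:
jog_arm --turn '[[0, 0, 0], [0, 0, 0], [0, 0, 0], [0, 0, 0], [0, 0, 0]]' --dp '[[0, 0.4, 0], [0, 0, 0], [1.5, 0, 0], [0.8, 0, 0], [0, 0, 0]]' --gripper '[1, 1, 1, 1, 1]'

```text
clock: 9.3
eef_pos: [601.7, 246.4, 33.4]
eef_rot: [0.216, 1.566, 0.213]
wrist_force: [-0.7, -0.6, -1.3]
finger_gap: 37.7
```

```bash
python3 -c "
from h import *
goto(600.8,245.6,27)"
```

```text
t 9.3 pos [601.7 246.4  33.4] gap 37.7 F [-0.7 -0.6 -1.3] j [ 0.33  0.69  1.36 -0.    1.08  0.34]
turn deg [-0.2  0.3 -0.1] dworld [-0.9 -0.8 -6.4] dp tool now cm [ 0.64 -0.08 -0.09] after turn [ 0.64 -0.08 -0.09]
```

Request:
jog_arm --turn '[[0, 0, 0], [0, 0, 0], [0, 0, 0], [0, 0, 0]]' --dp '[[0, -0.3, 0], [0.4, 0, 0], [0.1, 0, 0], [0, 0, 0]]' --gripper '[1, 1, 1, 1]'

```text
clock: 9.8
eef_pos: [602.0, 243.1, 28.4]
eef_rot: [0.226, 1.566, 0.222]
wrist_force: [-0.5, 0.4, -2.8]
finger_gap: 37.4
```

```bash
python3 -c "
from h import *
goto(600.8,243.5,27)"
```

```text
t 9.8 pos [602.  243.1  28.4] gap 37.4 F [-0.5  0.4 -2.8] j [ 0.33  0.7   1.37 -0.    1.07  0.33]
turn deg [-0.2  0.3 -0.1] dworld [-1.2  0.4 -1.4] dp tool now cm [ 0.14  0.04 -0.12] after turn [ 0.14  0.04 -0.12]
```

Lower in small steps until contact.

Request:
jog_arm --turn '[[0, 0, 0], [0, 0, 0]]' --dp '[[0.1, 0, 0], [0.1, 0, 0]]' --gripper '[1, 1]'

```text
clock: 10.05
eef_pos: [602.2, 243.3, 27.2]
eef_rot: [0.256, 1.565, 0.252]
wrist_force: [-4.8, -1.5, 10.2]
finger_gap: 37.5
```

Request:
jog_arm --turn '[[0, 0, 0], [0, 0, 0], [0, 0, 0], [0, 0, 0], [0, 0, 0], [0, 0, 0], [0, 0, 0], [0, 0, 0]]' --dp '[[0, 0, 0], [0, 0, 0], [0, 0, 0], [0, 0, 0], [-2, 0, 0], [-4, 0, 0], [-4, 0, 0], [-1, 0, 0]]' --gripper '[0.3, 0, 0, 0, 0, 0, 0, 0]'

```text
clock: 11.05
eef_pos: [601.8, 243.2, 144.3]
eef_rot: [0.275, 1.563, 0.271]
wrist_force: [-0.6, 0.4, 0.5]
finger_gap: 94.3
```

```bash
python3 -c "
from h import *
goto(444.8,120,130)"
```

```text
t 11.05 pos [601.8 243.2 144.3] gap 94.3 F [-0.6  0.4  0.5] j [ 0.33  0.57  1.29 -0.    1.28  0.33]
turn deg [-0.2  0.4 -0.1] dworld [-157.  -123.2  -14.3] dp tool now cm [  1.28 -12.38 -15.66] after turn [  1.43 -12.32 -15.7 ]
```

Request:
jog_arm --turn '[[0, 0.4, 0], [0, 0, 0], [0, 0, 0], [0, 0, 0], [0, 0, 0], [0, 0, 0]]' --dp '[[0, -2.4, -3], [0, -4, -5], [0.4, -4, -5], [0.6, -2, -2.5], [0, 0, 0], [0, 0, 0]]' --gripper '[0, 0, 0, 0, 0, 0]'

```text
clock: 11.8
eef_pos: [444.0, 118.8, 133.4]
eef_rot: [0.978, 1.568, 0.975]
wrist_force: [0.3, -0.3, -0.7]
finger_gap: 94.1
```

```bash
python3 -c "
from h import *
goto(444.8,120,130)
o=look('3')
for n,r in(('side',(180,300,220,380)),('top',(200,280,210,370))):
    cv2.imwrite(f'pics/z3{n}.png',cv2.resize(o[n][0][r[0]:r[1],r[2]:r[3],::-1],None,fx=5,fy=5))
"
```

```text
t 11.8 pos [444.  118.8 133.4] gap 94.1 F [ 0.3 -0.3 -0.7] j [0.18 0.18 1.85 0.   1.11 0.18]
turn deg [-0.2  0.1 -0.1] dworld [ 0.8  1.2 -3.4] dp tool now cm [0.34 0.11 0.08] after turn [0.34 0.12 0.08]
```

View pics/z3side.png

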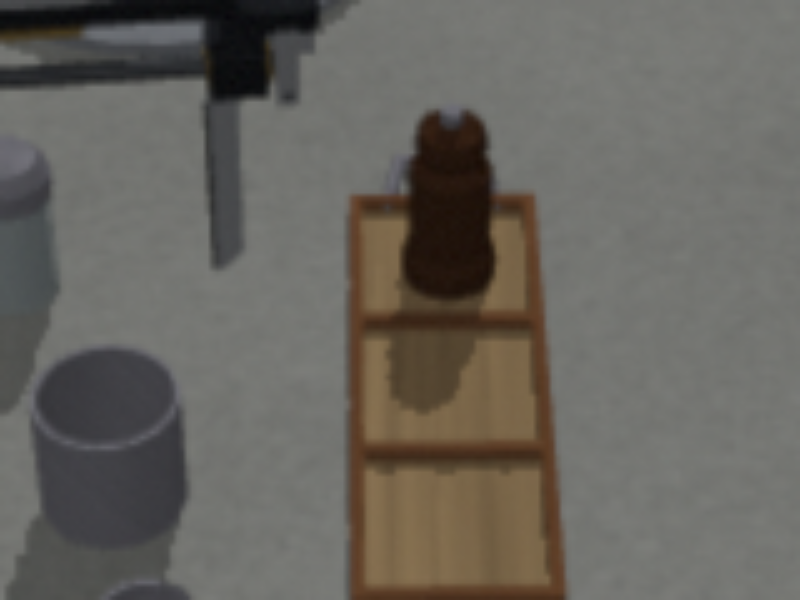

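View pics/z3top.png

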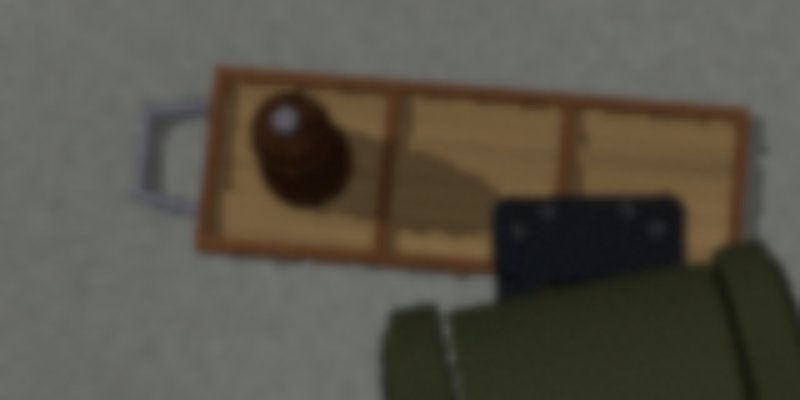

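The mill stands upright in the loop-end well. Its foot is at about (308,165) in the top crop, where the well spans 228–388, so it is centred. Next is the wide cup.

Request:
jog_arm --turn '[[0, 0, 0], [0, 0, 0], [0, 0, 0], [0, 0, 0], [0, 0, 0], [0, 0, 0], [0, 0, 0]]' --dp '[[0.5, 0.1, 0.1], [3, 0, 0], [3, 0, 0], [3, 0, 0], [1.5, 0, -0.1], [0.5, 0, -0.1], [0, 0, 0]]' --gripper '[0, 0, 0, 0, 0, 0, 0]'

```text
clock: 12.78
eef_pos: [445.2, 122.6, 12.6]
eef_rot: [1.406, 1.568, 1.405]
wrist_force: [-0.3, -0.9, 0.9]
finger_gap: 93.7
```

```bash
python3 -c "
from h import *
goto(444.8,120,16)"
```

```text
t 12.78 pos [445.2 122.6  12.6] gap 93.7 F [-0.3 -0.9  0.9] j [0.19 0.38 1.93 0.   0.83 0.19]
turn deg [-0.   0.  -0.1] dworld [-0.4 -2.6  3.4] dp tool now cm [-0.34 -0.26 -0.04] after turn [-0.34 -0.26 -0.04]
```

Request:
jog_arm --turn '[[0, 0, 0], [0, 0, 0], [0, 0, 0], [0, 0, 0], [0, 0, 0], [0, 0, 0], [0, 0, 0], [0, 0, 0]]' --dp '[[-0.4, -0.2, 0], [0, 0, 0], [0, 0, 0], [0, 0, 0], [0, 0, 0], [0, 0, 0], [0, 0, 0], [0, 0, 0]]' --gripper '[0, 0, 1, 1, 1, 1, 1, 1]' --grip_force 18

```text
clock: 13.78
eef_pos: [446.3, 120.8, 18.7]
eef_rot: [0.718, 1.566, 0.717]
wrist_force: [-0.9, -0.4, 1.1]
finger_gap: 62.4
```

```bash
python3 -c "
from h import *
goto(592.8,164,100)"
```

```text
t 13.78 pos [446.3 120.8  18.7] gap 62.4 F [-0.9 -0.4  1.1] j [0.18 0.37 1.93 0.   0.84 0.18]
turn deg [-0.   0.2 -0.2] dworld [146.5  43.2  81.3] dp tool now cm [-8.07  4.35 14.67] after turn [-8.13  4.32 14.65]
```

Request:
jog_arm --turn '[[0, 0, 0], [0, 0, 0], [0, 0, 0], [0, 0, 0], [0, 0, 0], [0, 0, 0], [0, 0, 0], [0, 0, 0]]' --dp '[[-1, 0, 0], [-3, 0, 0], [-3, 0.5, 1.5], [0, 1, 4], [0, 1.2, 4], [0, 1, 3], [0, 0.4, 1.5], [0, 0, 0]]' --gripper '[1, 1, 1, 1, 1, 1, 1, 1]'

```text
clock: 14.78
eef_pos: [589.8, 162.7, 95.4]
eef_rot: [0.601, 1.565, 0.6]
wrist_force: [-0.2, -0.1, -2.5]
finger_gap: 62.4
```

```bash
python3 -c "
from h import *
goto(593,162.5,60)"
```

```text
t 14.78 pos [589.8 162.7  95.4] gap 62.4 F [-0.2 -0.1 -2.5] j [0.21 0.54 1.45 0.   1.15 0.21]
turn deg [-0.   0.3 -0.2] dworld [  3.2  -0.2 -35.4] dp tool now cm [ 3.55 -0.03  0.31] after turn [ 3.54 -0.02  0.32]
```

Request:
jog_arm --turn '[[0, 0.3, -0.1], [0, 0, 0], [0, 0, 0], [0, 0, 0], [0, 0, 0]]' --dp '[[0, 0, 0.2], [2, 0, 0], [3, 0, 0], [0, 0, 0], [0, 0, 0]]' --gripper '[1, 1, 1, 1, 1]'

```text
clock: 15.4
eef_pos: [589.5, 162.1, 43.1]
eef_rot: [2.82, 1.568, 2.819]
wrist_force: [0.3, 0.1, -1.2]
finger_gap: 62.5
```

```bash
python3 -c "
from h import *
goto(593,162.5,22)
o=look('4')
for n,r in(('side',(190,310,220,380)),('top',(200,280,210,370))):
    cv2.imwrite(f'pics/z4{n}.png',cv2.resize(o[n][0][r[0]:r[1],r[2]:r[3],::-1],None,fx=5,fy=5))
"
```

```text
t 15.4 pos [589.5 162.1  43.1] gap 62.5 F [ 0.3  0.1 -1.2] j [0.21 0.61 1.48 0.   1.06 0.21]
turn deg [-0.  -0.1 -0. ] dworld [  3.5   0.4 -21.1] dp tool now cm [2.11 0.04 0.36] after turn [2.11 0.04 0.35]
```

View pics/z4side.png

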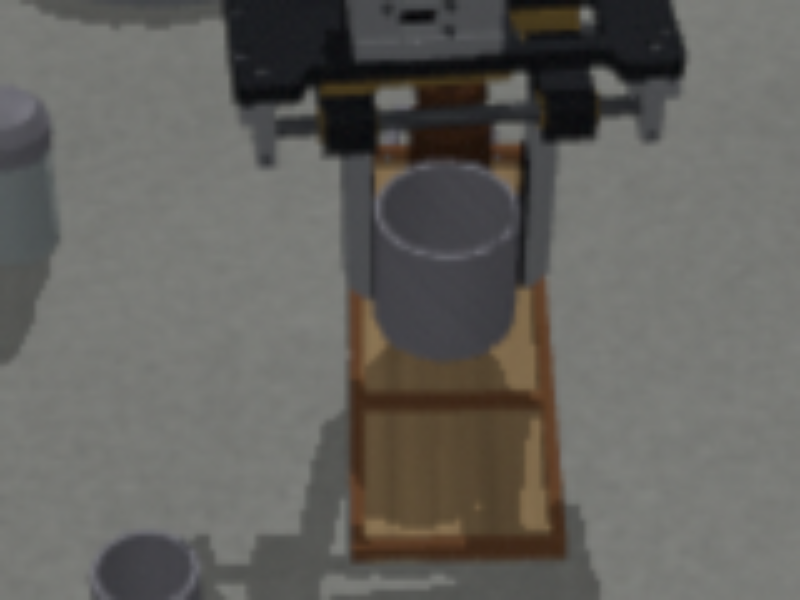

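The cup hangs over the middle well. Its front bottom edge is near (309,261.6) in the side view. I'll check that against the tray in the same view.

```bash
python3 -c "
from h import *
print(ray('side',[(309.2,261.6)],24.4).round(1), 'edges', ray('side',[(295.3,250),(323.2,250)],24.4).round(1))"
```

```text
[[587.9 131.   24.4]] edges [[562.4 169.6  24.4]
 [622.7 163.2  24.4]]
```

Request:
jog_arm --turn '[[0, 0, 0], [0, 0, 0], [0, 0, 0], [0, 0, 0]]' --dp '[[0, 0, 0.35], [1, 0, 0], [0.5, 0, 0], [0, 0, 0]]' --gripper '[1, 1, 1, 1]'

```text
clock: 16.0
eef_pos: [593.8, 162.2, 28.3]
eef_rot: [1.932, 1.569, 1.932]
wrist_force: [0.2, -0.0, -0.9]
finger_gap: 62.5
```

```bash
python3 -c "
from h import *
goto(593,162.5,22)"
```

```text
t 16.0 pos [593.8 162.2  28.3] gap 62.5 F [ 0.2 -0.  -0.9] j [0.21 0.63 1.48 0.   1.03 0.21]
turn deg [-0.  -0.  -0.1] dworld [-0.8  0.3 -6.3] dp tool now cm [ 0.63  0.03 -0.08] after turn [ 0.63  0.03 -0.08]
```

Request:
jog_arm --turn '[[0, 0, 0], [0, 0, 0], [0, 0, 0], [0, 0, 0]]' --dp '[[0.3, 0, 0], [0.2, 0, 0], [0.1, 0, 0], [0, 0, 0]]' --gripper '[1, 1, 1, 1]'

```text
clock: 16.5
eef_pos: [593.8, 162.2, 22.1]
eef_rot: [1.782, 1.569, 1.782]
wrist_force: [-0.3, 0.3, -2.1]
finger_gap: 62.2
```

Request:
jog_arm --turn '[[0, 0, 0], [0, 0, 0]]' --dp '[[0.1, 0, 0], [0.05, 0, 0]]' --gripper '[1, 1]'

```text
clock: 16.75
eef_pos: [594.0, 162.2, 21.7]
eef_rot: [1.476, 1.569, 1.475]
wrist_force: [-4.2, -0.5, 5.3]
finger_gap: 62.6
```

Request:
jog_arm --turn '[[0, 0, 0], [0, 0, 0], [0, 0, 0], [0, 0, 0], [0, 0, 0], [0, 0, 0], [0, 0, 0], [0, 0, 0]]' --dp '[[0, 0, 0], [0, 0, 0], [0, 0, 0], [-2, 0, 0], [-4, 0, 0], [-4, 0, 0], [-1, 0, -2], [0, 2, -5]]' --gripper '[0.2, 0, 0, 0, 0, 0, 0, 0]'

```text
clock: 17.75
eef_pos: [525.1, 181.6, 141.0]
eef_rot: [0.434, 1.564, 0.432]
wrist_force: [0.2, 0.5, 0.6]
finger_gap: 93.8
```

```bash
python3 -c "
from h import *
goto(405,254,125)"
```

```text
t 17.75 pos [525.1 181.6 141. ] gap 93.8 F [0.2 0.5 0.6] j [0.27 0.37 1.59 0.   1.18 0.27]
turn deg [-0.2  0.3 -0.2] dworld [-120.1   72.4  -16. ] dp tool now cm [  1.55   7.2  -12.04] after turn [  1.6    7.24 -12.01]
```

Request:
jog_arm --turn '[[0, 0.3, 0], [0, 0, 0], [0, 0, 0], [0, 0, 0], [0, 0, 0], [0, 0, 0]]' --dp '[[0, 2.2, -4], [0.5, 2.5, -4], [0.5, 1.5, -2.5], [0, 0, 0], [0, 0, 0], [0, 0, 0]]' --gripper '[0, 0, 0, 0, 0, 0]'

```text
clock: 18.5
eef_pos: [417.6, 246.3, 138.6]
eef_rot: [0.62, 1.559, 0.618]
wrist_force: [-0.1, 0.3, -0.7]
finger_gap: 94.2
```

```bash
python3 -c "
from h import *
goto(405,254,125)
o=look('5')
for n,r in(('side',(180,300,180,340)),('top',(200,340,210,370))):
    cv2.imwrite(f'pics/z5{n}.png',cv2.resize(o[n][0][r[0]:r[1],r[2]:r[3],::-1],None,fx=4,fy=4))
"
```

```text
t 18.5 pos [417.6 246.3 138.6] gap 94.2 F [-0.1  0.3 -0.7] j [0.46 0.22 1.79 0.   1.12 0.46]
turn deg [-0.1  0.6 -0.4] dworld [-12.6   7.7 -13.6] dp tool now cm [ 1.35  0.76 -1.28] after turn [ 1.36  0.77 -1.26]
```

View pics/z5side.png

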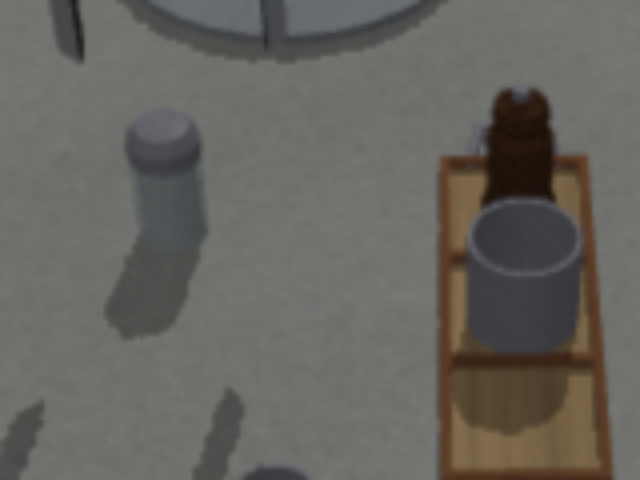

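View pics/z5top.png

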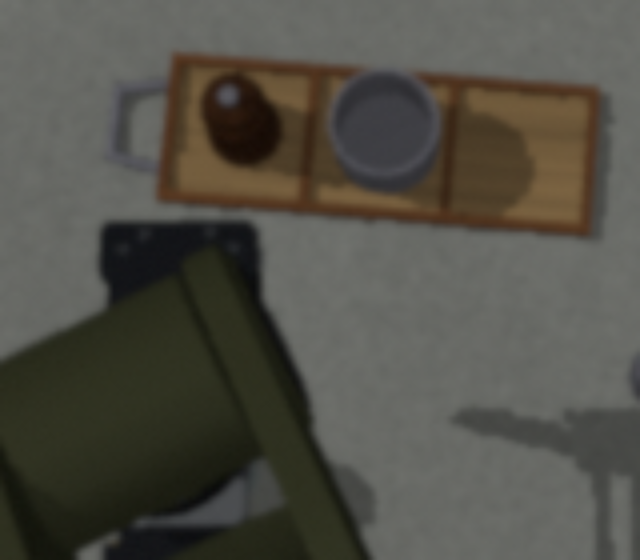

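The wide cup stands in the middle well. Now the shaker.

Request:
jog_arm --turn '[[0, 0.6, -0.3], [0, 0, 0], [0, 0, 0], [0, 0, 0]]' --dp '[[0.5, 0.7, -1.2], [2, 0, 0], [0, 0, 0], [0, 0, 0]]' --gripper '[0, 0, 0, 0]'

```text
clock: 19.1
eef_pos: [404.3, 253.9, 112.4]
eef_rot: [2.967, 1.567, 2.963]
wrist_force: [-0.8, 0.0, -0.3]
finger_gap: 94.0
```

```bash
python3 -c "
from h import *
goto(405,254,17)"
```

```text
t 19.1 pos [404.3 253.9 112.4] gap 94.0 F [-0.8  0.  -0.3] j [0.48 0.25 1.82 0.   1.08 0.48]
turn deg [-0.2 -0.2 -0. ] dworld [  0.7   0.1 -95.4] dp tool now cm [9.54 0.01 0.1 ] after turn [9.54 0.01 0.07]
```

Request:
jog_arm --turn '[[0, 0, 0], [0, 0, 0], [0, 0, 0], [0, 0, 0], [0, 0, 0], [0, 0, 0]]' --dp '[[2, 0, 0.1], [3, 0, 0], [3, 0, 0], [0.7, 0, 0], [0, 0, 0], [0, 0, 0]]' --gripper '[0, 0, 0, 0, 0, 0]'

```text
clock: 19.85
eef_pos: [407.4, 255.7, 28.2]
eef_rot: [0.956, 1.566, 0.953]
wrist_force: [0.5, 0.1, 1.0]
finger_gap: 93.8
```

```bash
python3 -c "
from h import *
goto(405,254,17)"
```

```text
t 19.85 pos [407.4 255.7  28.2] gap 93.8 F [0.5 0.1 1. ] j [0.48 0.38 1.88 0.   0.88 0.48]
turn deg [-0.2  0.2 -0.2] dworld [ -2.4  -1.7 -11.2] dp tool now cm [ 1.11 -0.17 -0.24] after turn [ 1.12 -0.17 -0.24]
```

Request:
jog_arm --turn '[[0, 0, 0], [0, 0, 0], [0, 0, 0], [0, 0, 0], [0, 0, 0], [0, 0, 0], [0, 0, 0], [0, 0, 0]]' --dp '[[1, -0.2, -0.2], [0, 0, 0], [0, 0, 0], [0, 0, 0], [0, 0, 0], [0, 0, 0], [0, 0, 0], [0, 0, 0]]' --gripper '[0, 0, 1, 1, 1, 1, 1, 1]' --grip_force 22

```text
clock: 20.85
eef_pos: [406.0, 254.0, 19.1]
eef_rot: [0.789, 1.564, 0.785]
wrist_force: [-0.0, -0.1, 0.0]
finger_gap: 41.0
```

```bash
python3 -c "
from h import *
goto(405,254,17)"
```

```text
t 20.85 pos [406.  254.   19.1] gap 41.0 F [-0.  -0.1  0. ] j [0.48 0.39 1.89 0.   0.85 0.48]
turn deg [-0.2  0.3 -0.3] dworld [-1.   0.  -2.1] dp tool now cm [ 0.21 -0.   -0.1 ] after turn [ 0.21  0.   -0.1 ]
```

Request:
jog_arm --turn '[[0, 0, 0], [0, 0, 0], [0, 0, 0], [0, 0, 0], [0, 0, 0], [0, 0, 0], [0, 0, 0], [0, 0, 0]]' --dp '[[-1, 0, 0], [-3, 0, 0], [-3, -1, 1], [-2, -3, 3], [0, -4, 4], [0, -4, 4], [0, -3, 3], [0, 0, 0]]' --gripper '[1, 1, 1, 1, 1, 1, 1, 1]'

```text
clock: 21.85
eef_pos: [559.4, 98.3, 117.1]
eef_rot: [0.549, 1.561, 0.547]
wrist_force: [-0.2, 0.2, -2.3]
finger_gap: 41.2
```

```bash
python3 -c "
from h import *
goto(586,80.4,115)"
```

```text
t 21.85 pos [559.4  98.3 117.1] gap 41.2 F [-0.2  0.2 -2.3] j [0.11 0.42 1.57 0.   1.14 0.11]
turn deg [-0.1  0.5 -0.3] dworld [ 26.6 -17.9  -2.1] dp tool now cm [ 0.22 -1.79  2.66] after turn [ 0.21 -1.79  2.66]
```

Request:
jog_arm --turn '[[0, 0.5, -0.3], [0, 0, 0], [0, 0, 0], [0, 0, 0], [0, 0, 0], [0, 0, 0], [0, 0, 0]]' --dp '[[0, -1, 1.6], [0, -0.6, 0.9], [0, 0, 0], [2, 0, 0], [3, 0, 0], [0, 0, 0], [0, 0, 0]]' --gripper '[1, 1, 1, 1, 1, 1, 1]'

```text
clock: 22.72
eef_pos: [582.5, 85.6, 69.2]
eef_rot: [0.963, 1.57, 0.965]
wrist_force: [-0.1, 0.1, -1.7]
finger_gap: 41.2
```

```bash
python3 -c "
from h import *
goto(586,80.4,30)
o=look('6')
for n,r in(('side',(200,320,220,380)),('top',(200,280,210,370))):
    cv2.imwrite(f'pics/z6{n}.png',cv2.resize(o[n][0][r[0]:r[1],r[2]:r[3],::-1],None,fx=5,fy=5))
"
```

```text
t 22.73 pos [582.5  85.6  69.2] gap 41.2 F [-0.1  0.1 -1.7] j [0.08 0.53 1.54 0.   1.08 0.08]
turn deg [ 0.1  0.  -0. ] dworld [  3.5  -5.2 -39.2] dp tool now cm [ 3.92 -0.52  0.35] after turn [ 3.92 -0.52  0.35]
```

View pics/z6side.png

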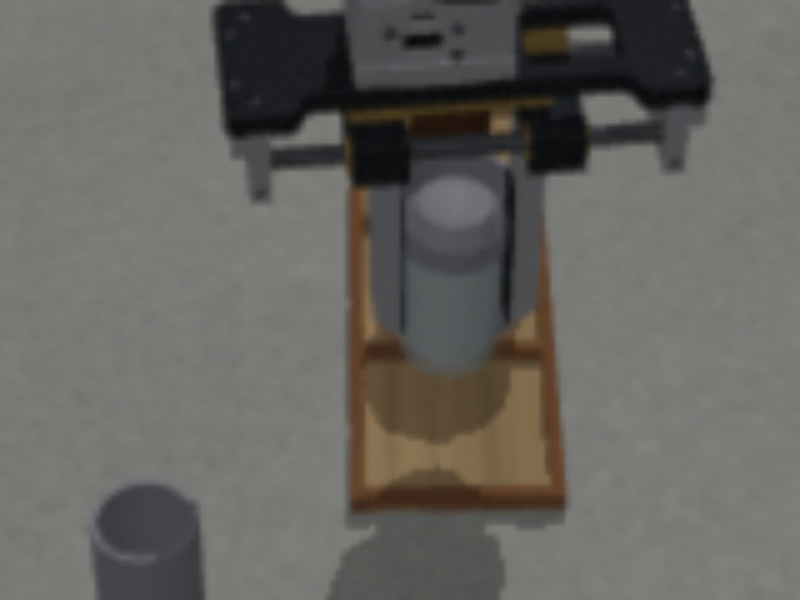

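The shaker hangs over the last well, with its front bottom edge near (311,275). I'll correct the offset and lower.

Request:
jog_arm --turn '[[0, 0, 0], [0, 0, 0], [0, 0, 0], [0, 0, 0], [0, 0, 0]]' --dp '[[0, -0.5, 0.3], [0, 0, 0], [2, 0, 0], [1.5, 0, 0], [0, 0, 0]]' --gripper '[1, 1, 1, 1, 1]'

```text
clock: 23.45
eef_pos: [587.0, 79.9, 35.3]
eef_rot: [0.245, 1.567, 0.246]
wrist_force: [0.3, 0.6, -1.7]
finger_gap: 41.0
```

```bash
python3 -c "
from h import *
goto(586,80.4,22)
print(ray('side',[(310.5,275)],50).round(1))"
```

```text
t 23.45 pos [587.   79.9  35.3] gap 41.0 F [ 0.3  0.6 -1.7] j [0.07 0.58 1.55 0.   1.01 0.07]
turn deg [ 0.1  0.2 -0.1] dworld [ -1.    0.5 -13.3] dp tool now cm [ 1.33  0.05 -0.1 ] after turn [ 1.33  0.05 -0.1 ]
[[582.   67.7  50. ]]
```

Request:
jog_arm --turn '[[0, 0, 0], [0, 0, 0], [0, 0, 0], [0, 0, 0], [0, 0, 0]]' --dp '[[0.6, 0, -0.1], [0.4, 0, 0], [0, 0, 0], [0.1, 0, 0], [0.1, 0, 0]]' --gripper '[1, 1, 1, 1, 1]'

```text
clock: 24.08
eef_pos: [586.8, 80.0, 24.1]
eef_rot: [0.187, 1.565, 0.188]
wrist_force: [0.3, -0.1, -1.5]
finger_gap: 41.1
```

Request:
jog_arm --turn '[[0, 0, 0], [0, 0, 0]]' --dp '[[0.15, 0, 0], [0.1, 0, 0]]' --gripper '[1, 1]'

```text
clock: 24.32
eef_pos: [586.9, 80.0, 22.0]
eef_rot: [0.173, 1.564, 0.174]
wrist_force: [-7.1, -0.3, 11.5]
finger_gap: 41.1
```

Request:
jog_arm --turn '[[0, 0, 0], [0, 0, 0], [0, 0, 0], [0, 0, 0], [0, 0, 0], [0, 0, 0], [0, 0, 0], [0, 0, 0]]' --dp '[[0, 0, 0], [0, 0, 0], [0, 0, 0], [0, 0, 0], [-2, 0, 0], [-4, 0, 0], [-4, 0, 0], [-1, -2, -1]]' --gripper '[0.3, 0, 0, 0, 0, 0, 0, 0]'

```text
clock: 25.32
eef_pos: [576.5, 60.3, 139.2]
eef_rot: [0.144, 1.562, 0.147]
wrist_force: [0.5, -0.6, -0.8]
finger_gap: 94.0
```

```bash
python3 -c "
from h import *
goto(428,-278.5,130)"
```

```text
t 25.32 pos [576.5  60.3 139.2] gap 94.0 F [ 0.5 -0.6 -0.8] j [0.04 0.42 1.52 0.   1.2  0.04]
turn deg [ 0.1  0.5 -0.1] dworld [-148.5 -338.8   -9.2] dp tool now cm [  0.75 -33.85 -14.93] after turn [  0.92 -33.88 -14.85]
```

Request:
jog_arm --turn '[[0, 0.5, 0], [0, 0, 0], [0, 0, 0], [0, 0, 0], [0, 0, 0], [0, 0, 0], [0, 0, 0], [0, 0, 0]]' --dp '[[0, -4, -2], [0, -5.5, -2.4], [0, -5.5, -2.4], [0, -5.5, -2.4], [0, -5.5, -2.4], [0, -3.5, -1.5], [0, 0, 0], [0, 0, 0]]' --gripper '[0, 0, 0, 0, 0, 0, 0, 0]'

```text
clock: 26.32
eef_pos: [443.3, -244.6, 151.5]
eef_rot: [-0.267, 1.556, -0.265]
wrist_force: [-0.1, 0.4, -0.3]
finger_gap: 94.4
```

```bash
python3 -c "
from h import *
goto(428,-278.5,120)
o=look('7')
for n,r in(('side',(190,310,220,380)),('top',(200,280,210,370))):
    cv2.imwrite(f'pics/z7{n}.png',cv2.resize(o[n][0][r[0]:r[1],r[2]:r[3],::-1],None,fx=5,fy=5))
cv2.imwrite('pics/z7s2.png',o['side'][0][:,:,::-1])
"
```

```text
t 26.32 pos [ 443.3 -244.6  151.5] gap 94.4 F [-0.1  0.4 -0.3] j [-0.58  0.25  1.72  0.    1.16 -0.58]
turn deg [0.1 0.8 0.2] dworld [-15.3 -33.9 -31.5] dp tool now cm [ 3.14 -3.37 -1.59] after turn [ 3.15 -3.39 -1.53]
```

View pics/z7top.png

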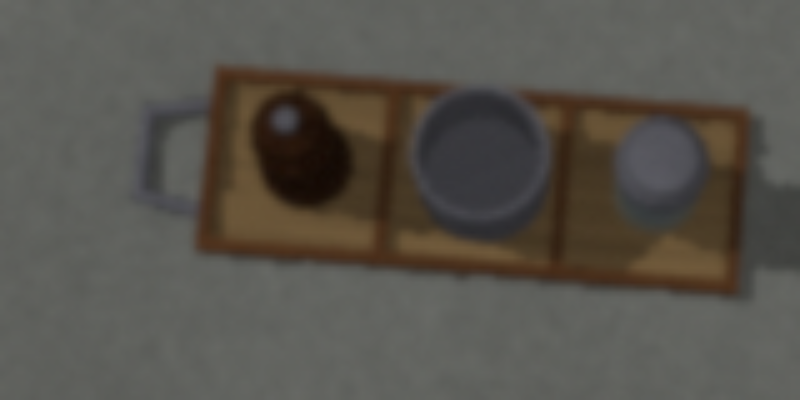

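View pics/z7s2.png

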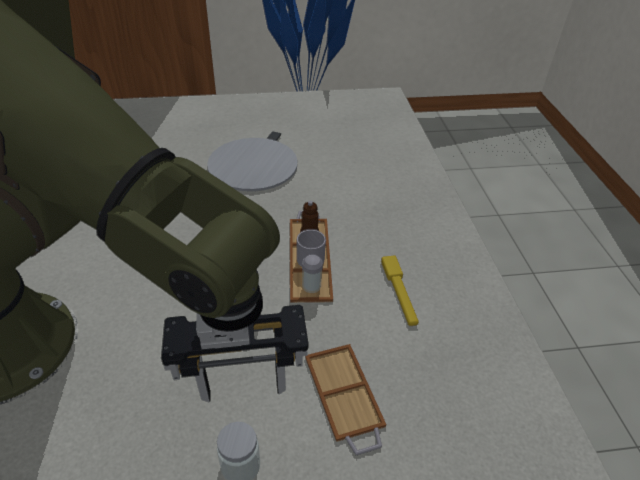

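All three stand in their wells in the top view, with the cup rim at (306.2,230.6) and the cap at (342,232). I'll check the centring numerically in the same view.

```bash
python3 - <<'E'
from h import *
C=np.array([592.47,168.6]);y=np.array([.0976,.9952]);x=np.array([.9952,-.0976])
o=load("7");P=pts("top",o["top"][1])
for k,uv,z,w in(("cup",(306.2,230.6),63,0),("shaker",(342,232),78,-82)):
    q=ray("top",uv,z)[0][:2]-C;print(k,"off x,y",(q@x).round(1),(q@y-w).round(1))
for k,c,h,w in(("mill",(602,243),97,82),("cup",(594,162),63,0),("shaker",(587,80),84,-82)):
    s=(np.hypot(P[...,0]-c[0],P[...,1]-c[1]-4)<42)&(P[...,2]>h-25)
    q=(P[s][:,:2].min(0)+P[s][:,:2].max(0))/2-C;print(k,(q@x).round(1),(q@y-w).round(1),np.ptp(P[s][:,:2],axis=0).round(1))
E
```

```text
cup off x,y 0.7 -6.1
shaker off x,y 0.9 -2.8
mill 1.8 -5.3 [30.4 30.6]
cup 1.7 -4.5 [60.9 60. ]
shaker 1.8 -3.0 [39.9 39.5]
```

Request:
jog_arm --turn '[[0, 0.8, 0.2], [0, 0, 0], [0, 0, 0], [0, 0, 0], [0, 0, 0]]' --dp '[[0, -2, -0.9], [1, -1.3, -0.5], [1, 0, 0], [0, 0, 0], [0, 0, 0]]' --gripper '[0, 0, 0, 0, 0]'

```text
clock: 27.05
eef_pos: [430.8, -274.6, 129.4]
eef_rot: [2.112, 1.57, 2.12]
wrist_force: [0.2, -0.2, 0.2]
finger_gap: 94.1
```

```bash
python3 -c "
from h import *
goto(428,-278.5,25)"
```

```text
t 27.05 pos [ 430.8 -274.6  129.4] gap 94.1 F [ 0.2 -0.2  0.2] j [-0.64  0.29  1.72  0.    1.13 -0.65]
turn deg [ 0.5 -0.  -0. ] dworld [  -2.8   -3.9 -104.4] dp tool now cm [10.44 -0.39 -0.28] after turn [10.44 -0.39 -0.28]
```

Request:
jog_arm --turn '[[0.5, 0, 0], [0, 0, 0], [0, 0, 0], [0, 0, 0], [0, 0, 0], [0, 0, 0], [0, 0, 0]]' --dp '[[0, -0.4, -0.3], [2, 0, 0], [3, 0, 0], [3, 0, 0], [1, 0, 0], [0, 0, 0], [0, 0, 0]]' --gripper '[0, 0, 0, 0, 0, 0, 0]'

```text
clock: 27.92
eef_pos: [429.2, -280.2, 40.6]
eef_rot: [-0.59, 1.565, -0.592]
wrist_force: [-0.2, -0.3, -0.4]
finger_gap: 93.8
```

```bash
python3 -c "
from h import *
goto(428,-278.5,22)"
```

```text
t 27.93 pos [ 429.2 -280.2   40.6] gap 93.8 F [-0.2 -0.3 -0.4] j [-0.65  0.42  1.78  0.    0.93 -0.65]
turn deg [-0.1  0.3  0.2] dworld [ -1.2   1.7 -18.6] dp tool now cm [ 1.86  0.17 -0.13] after turn [ 1.86  0.17 -0.12]
```

Request:
jog_arm --turn '[[0, 0, 0], [0, 0, 0], [0, 0, 0], [0, 0, 0], [0, 0, 0], [0, 0, 0], [0, 0, 0], [0, 0, 0]]' --dp '[[1.6, 0.1, -0.1], [0, 0, 0], [0, 0, 0], [0, 0, 0], [0, 0, 0], [0, 0, 0], [0, 0, 0], [0, 0, 0]]' --gripper '[0, 0, 1, 1, 1, 1, 1, 1]' --grip_force 25

```text
clock: 28.92
eef_pos: [428.9, -279.6, 25.1]
eef_rot: [-0.613, 1.563, -0.615]
wrist_force: [-0.6, -0.6, -0.6]
finger_gap: 62.1
```

```bash
python3 -c "
from h import *
goto(617.3,-208.3,110)"
```

```text
t 28.93 pos [ 428.9 -279.6   25.1] gap 62.1 F [-0.6 -0.6 -0.6] j [-0.65  0.44  1.79  0.    0.9  -0.65]
turn deg [-0.1  0.4  0.3] dworld [188.4  71.3  84.9] dp tool now cm [-8.4   7.13 18.88] after turn [-8.49  7.13 18.84]
```

Request:
jog_arm --turn '[[0, 0, 0], [0, 0, 0], [0, 0, 0], [0, 0, 0], [0, 0, 0], [0, 0, 0], [0, 0, 0], [0, 0, 0]]' --dp '[[-1, 0, 0], [-3, 0, 0], [-3, 0.5, 1], [-1, 1.2, 3.2], [0, 1.8, 4.5], [0, 1.8, 4.5], [0, 1, 3], [0, 0, 0]]' --gripper '[1, 1, 1, 1, 1, 1, 1, 1]'

```text
clock: 29.92
eef_pos: [594.9, -214.3, 112.7]
eef_rot: [-0.52, 1.562, -0.523]
wrist_force: [-0.2, 0.2, -2.8]
finger_gap: 62.0
```

```bash
python3 -c "
from h import *
goto(617.3,-208.3,80)"
```

```text
t 29.93 pos [ 594.9 -214.3  112.7] gap 62.0 F [-0.2  0.2 -2.8] j [-0.4   0.56  1.37 -0.    1.2  -0.4 ]
turn deg [-0.2  0.4  0.3] dworld [ 22.4   6.  -32.7] dp tool now cm [3.29 0.62 2.21] after turn [3.27 0.6  2.24]
```

Request:
jog_arm --turn '[[0, 0.4, 0.2], [0, 0, 0], [0, 0, 0], [0, 0, 0], [0, 0, 0], [0, 0, 0], [0, 0, 0]]' --dp '[[0, 0.4, 1.4], [0, 0.2, 0.7], [2, 0, 0], [2, 0, 0], [1, 0, 0], [0, 0, 0], [0, 0, 0]]' --gripper '[1, 1, 1, 1, 1, 1, 1]'

```text
clock: 30.8
eef_pos: [612.6, -209.7, 59.4]
eef_rot: [-2.995, 1.568, -3.0]
wrist_force: [1.0, -0.4, -3.2]
finger_gap: 61.8
```

```bash
python3 -c "
from h import *
goto(617.3,-208.3,28)
o=look('8')
for n,r in(('side',(330,460,280,440)),('top',(180,280,380,540))):
    cv2.imwrite(f'pics/z8{n}.png',cv2.resize(o[n][0][r[0]:r[1],r[2]:r[3],::-1],None,fx=4,fy=4))
"
```

```text
t 30.8 pos [ 612.6 -209.7   59.4] gap 61.8 F [ 1.  -0.4 -3.2] j [-0.39  0.66  1.35 -0.    1.13 -0.38]
turn deg [-0.3 -0.1  0. ] dworld [  4.7   1.4 -31.4] dp tool now cm [3.14 0.14 0.48] after turn [3.14 0.14 0.47]
```

View pics/z8side.png

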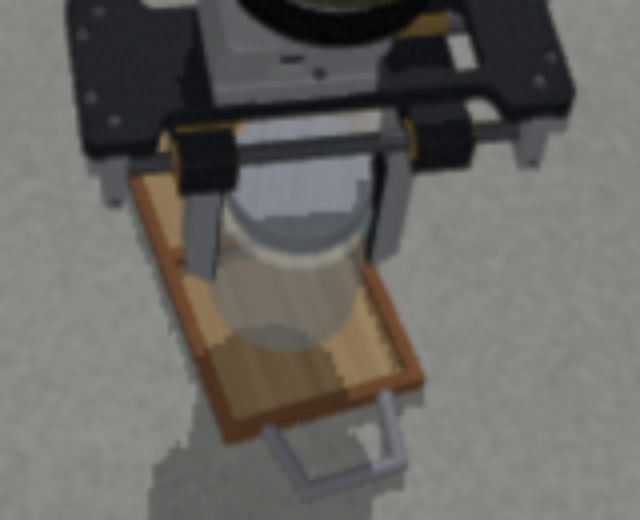

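View pics/z8top.png

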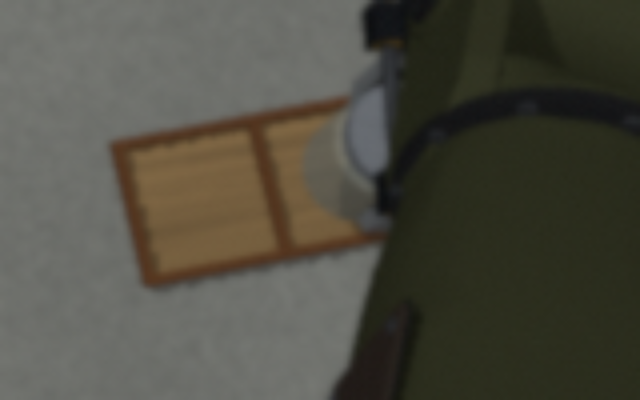

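The jar hangs over the loop-end well of tray 2. Its front bottom edge is at (351,417.5) in the side view, and its left base edge is at about (456,222) in the top view.

```bash
python3 -c "
from h import *
print(ray('side',[(351.2,417.5)],34.3).round(1),ray('top',[(456.2,222.5)],34.3).round(1))"
```

```text
[[ 609.2 -238.8   34.3]] [[ 612.5 -179.2   34.3]]
```

Request:
jog_arm --turn '[[0, 0, 0], [0, 0, 0], [0, 0, 0], [0, 0, 0], [0, 0, 0]]' --dp '[[0, 0.1, 0.5], [0, 0, 0], [1.5, 0, 0], [0.5, 0, 0], [0, 0, 0]]' --gripper '[1, 1, 1, 1, 1]'

```text
clock: 31.52
eef_pos: [618.3, -208.6, 38.5]
eef_rot: [-2.697, 1.569, -2.702]
wrist_force: [0.6, -0.2, -2.8]
finger_gap: 61.6
```

```bash
python3 -c "
from h import *
goto(617.3,-208.3,28)
o=look('9')
for n,r in(('side',(330,460,280,440)),('top',(180,280,380,540))):
    cv2.imwrite(f'pics/z9{n}.png',cv2.resize(o[n][0][r[0]:r[1],r[2]:r[3],::-1],None,fx=4,fy=4))
"
```

```text
t 31.52 pos [ 618.3 -208.6   38.5] gap 61.6 F [ 0.6 -0.2 -2.8] j [-0.38  0.69  1.35 -0.    1.1  -0.38]
turn deg [-0.3 -0.1  0. ] dworld [ -1.    0.3 -10.5] dp tool now cm [ 1.05  0.03 -0.09] after turn [ 1.05  0.03 -0.1 ]
```

View pics/z9side.png

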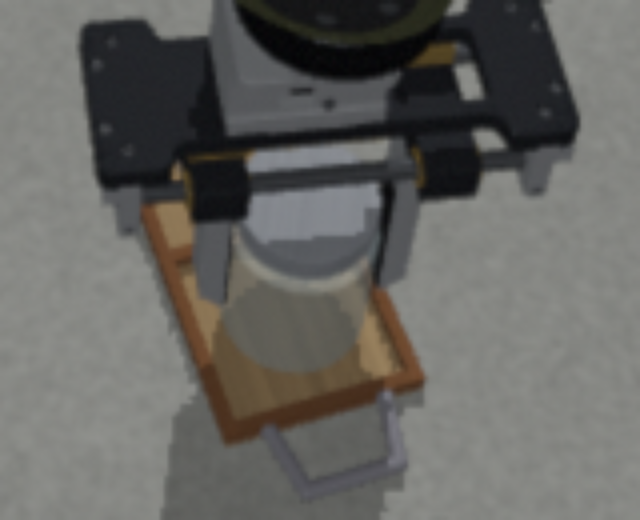

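Request:
jog_arm --turn '[[0, 0, 0], [0, 0, 0], [0, 0, 0], [0, 0, 0], [0, 0, 0]]' --dp '[[0.5, 0, 0], [0.3, 0, 0], [0, 0, 0], [0.1, 0, 0], [0.1, 0, 0]]' --gripper '[1, 1, 1, 1, 1]'

```text
clock: 32.25
eef_pos: [618.7, -208.8, 29.0]
eef_rot: [-1.42, 1.569, -1.425]
wrist_force: [0.1, -0.5, -2.6]
finger_gap: 61.6
```

Request:
jog_arm --turn '[[0, 0, 0], [0, 0, 0]]' --dp '[[0.1, 0, 0], [0.1, 0, 0]]' --gripper '[1, 1]'

```text
clock: 32.5
eef_pos: [618.8, -208.8, 28.2]
eef_rot: [-1.33, 1.569, -1.335]
wrist_force: [-8.5, 2.9, 11.7]
finger_gap: 61.4
```

Request:
jog_arm --turn '[[0, 0, 0], [0, 0, 0], [0, 0, 0], [0, 0, 0], [0, 0, 0], [0, 0, 0], [0, 0, 0], [0, 0, 0]]' --dp '[[0, 0, 0], [0, 0, 0], [0, 0, 0], [-2, 0, 0], [-4, 0, 0], [-3, 0, 0], [-0.5, 2, -1.5], [0, 4, -3]]' --gripper '[0.2, 0, 0, 0, 0, 0, 0, 0]'

```text
clock: 33.5
eef_pos: [575.0, -149.4, 132.5]
eef_rot: [-0.495, 1.563, -0.502]
wrist_force: [1.1, 0.6, -0.1]
finger_gap: 93.5
```

```bash
python3 -c "
from h import *
goto(455.5,4,110)"
```

```text
t 33.5 pos [ 575.  -149.4  132.5] gap 93.5 F [ 1.1  0.6 -0.1] j [-0.32  0.46  1.48 -0.    1.2  -0.31]
turn deg [-0.4  0.4  0.2] dworld [-119.5  153.4  -22.5] dp tool now cm [  2.11  15.26 -12.08] after turn [  2.25  15.34 -11.95]
```

Request:
jog_arm --turn '[[-0.4, 0.4, 0.2], [0, 0, 0], [0, 0, 0], [0, 0, 0], [0, 0, 0], [0, 0, 0]]' --dp '[[0, 4, -3], [0, 4.5, -3.5], [1, 4, -3], [1, 1.3, -1.2], [0, 0, 0], [0, 0, 0]]' --gripper '[0, 0, 0, 0, 0, 0]'

```text
clock: 34.25
eef_pos: [466.3, -6.2, 120.2]
eef_rot: [-0.139, 1.559, -0.137]
wrist_force: [0.6, 0.3, -0.4]
finger_gap: 93.7
```

```bash
python3 -c "
from h import *
goto(455.5,4,13)
o=look('10')
for n,r in(('side',(330,460,280,440)),('top',(180,280,380,540))):
    cv2.imwrite(f'pics/z10{n}.png',cv2.resize(o[n][0][r[0]:r[1],r[2]:r[3],::-1],None,fx=4,fy=4))
"
```

```text
t 34.25 pos [466.3  -6.2 120.2] gap 93.7 F [ 0.6  0.3 -0.4] j [-0.09  0.2   1.86 -0.    1.07 -0.09]
turn deg [0.1 0.7 0.1] dworld [ -10.8   10.2 -107.2] dp tool now cm [10.71  1.04 -1.2 ] after turn [10.72  1.02 -1.08]
```

View pics/z10side.png

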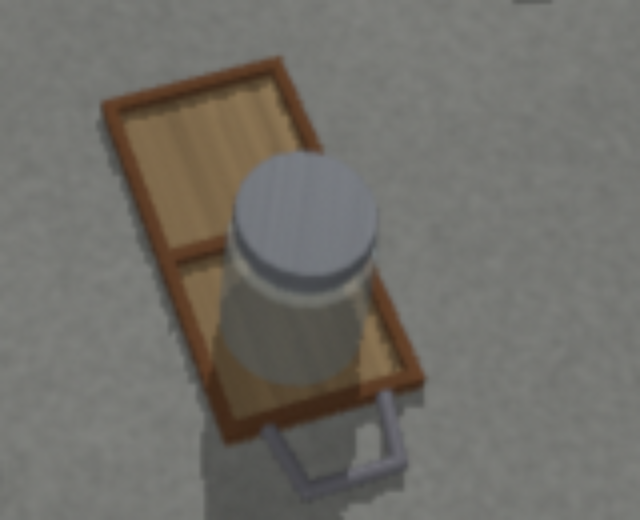

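View pics/z10top.png

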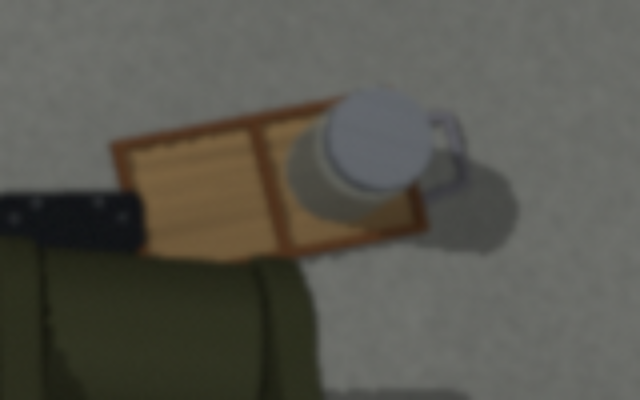

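The jar stands upright in the loop-end well. Its base edge clears the divider by about 3.5 px (8 mm), against 7 mm when centred. Next is the narrow cup.

Request:
jog_arm --turn '[[0, 0.7, 0.1], [0, 0, 0], [0, 0, 0], [0, 0, 0], [0, 0, 0]]' --dp '[[0, 1, -1.1], [0, 0, 0], [2, 0, 0], [0, 0, 0], [0, 0, 0]]' --gripper '[0, 0, 0, 0, 0]'

```text
clock: 34.98
eef_pos: [455.3, 3.4, 100.3]
eef_rot: [2.991, 1.569, 2.99]
wrist_force: [0.1, 0.2, -0.3]
finger_gap: 93.6
```

```bash
python3 -c "
from h import *
goto(455.5,4,14)"
```

```text
t 34.98 pos [455.3   3.4 100.3] gap 93.6 F [ 0.1  0.2 -0.3] j [-0.07  0.22  1.89  0.    1.03 -0.07]
turn deg [-0.  -0.1 -0. ] dworld [  0.2   0.6 -86.3] dp tool now cm [8.63 0.05 0.03] after turn [8.63 0.06 0.02]
```

Request:
jog_arm --turn '[[0, 0, 0], [0, 0, 0], [0, 0, 0], [0, 0, 0], [0, 0, 0]]' --dp '[[2, 0, 0], [3, 0, 0], [2, 0, -0.1], [0, 0, 0], [0, 0, 0]]' --gripper '[0, 0, 0, 0, 0]'

```text
clock: 35.6
eef_pos: [456.9, 3.1, 32.6]
eef_rot: [-0.053, 1.566, -0.053]
wrist_force: [0.0, 0.4, 0.2]
finger_gap: 94.1
```

```bash
python3 -c "
from h import *
goto(455.5,4,14)"
```

```text
t 35.6 pos [456.9   3.1  32.6] gap 94.1 F [0.  0.4 0.2] j [-0.07  0.33  1.94  0.    0.87 -0.07]
turn deg [-0.   0.3  0. ] dworld [ -1.4   0.9 -18.6] dp tool now cm [ 1.86  0.09 -0.15] after turn [ 1.86  0.09 -0.14]
```

Request:
jog_arm --turn '[[0, 0.2, 0], [0, 0, 0], [0, 0, 0], [0, 0, 0], [0, 0, 0], [0, 0, 0], [0, 0, 0], [0, 0, 0]]' --dp '[[1.6, 0.1, -0.2], [0, 0, 0], [0, 0, 0], [0, 0, 0], [0, 0, 0], [0, 0, 0], [0, 0, 0], [0, 0, 0]]' --gripper '[0, 0, 1, 1, 1, 1, 1, 1]' --grip_force 18

```text
clock: 36.6
eef_pos: [456.0, 4.1, 17.5]
eef_rot: [-0.126, 1.567, -0.127]
wrist_force: [-0.3, -0.1, -0.8]
finger_gap: 41.4
```

```bash
python3 -c "
from h import *
goto(602.3,-127.7,100)"
```

```text
t 36.6 pos [456.    4.1  17.5] gap 41.4 F [-0.3 -0.1 -0.8] j [-0.07  0.36  1.95 -0.    0.83 -0.07]
turn deg [-0.   0.2  0. ] dworld [ 146.3 -131.8   82.5] dp tool now cm [ -8.19 -13.18  14.66] after turn [ -8.25 -13.18  14.63]
```

Request:
jog_arm --turn '[[0, 0, 0], [0, 0, 0], [0, 0, 0], [0, 0, 0], [0, 0, 0], [0, 0, 0], [0, 0, 0], [0, 0, 0]]' --dp '[[-1, 0, 0], [-3, 0, 0], [-3, -1, 1], [-1, -3, 3], [0, -3.5, 4], [0, -3, 3.5], [0, -1.5, 2], [0, 0, 0]]' --gripper '[1, 1, 1, 1, 1, 1, 1, 1]'

```text
clock: 37.6
eef_pos: [594.5, -119.5, 105.8]
eef_rot: [-0.194, 1.564, -0.193]
wrist_force: [-1.1, 0.2, -1.1]
finger_gap: 41.6
```

```bash
python3 -c "
from h import *
goto(602.3,-127.7,60)"
```

```text
t 37.6 pos [ 594.5 -119.5  105.8] gap 41.6 F [-1.1  0.2 -1.1] j [-0.26  0.51  1.46  0.    1.16 -0.26]
turn deg [0.  0.4 0.1] dworld [  7.8  -8.2 -45.8] dp tool now cm [ 4.59 -0.82  0.75] after turn [ 4.58 -0.82  0.78]
```

Request:
jog_arm --turn '[[0, 0.4, 0.1], [0, 0, 0], [0, 0, 0], [0, 0, 0], [0, 0, 0], [0, 0, 0]]' --dp '[[0, -0.8, 0.8], [0, 0, 0], [2, 0, 0], [2, 0, 0], [2, 0, 0], [0, 0, 0]]' --gripper '[1, 1, 1, 1, 1, 1]'

```text
clock: 38.35
eef_pos: [599.0, -123.1, 46.8]
eef_rot: [1.964, 1.57, 1.968]
wrist_force: [-0.5, 0.1, -0.5]
finger_gap: 41.3
```

```bash
python3 -c "
from h import *
goto(602.3,-127.7,20.5)
o=look('11')
for n,r in(('side',(330,460,280,440)),('top',(180,280,380,540))):
    cv2.imwrite(f'pics/z11{n}.png',cv2.resize(o[n][0][r[0]:r[1],r[2]:r[3],::-1],None,fx=4,fy=4))
"
```

```text
t 38.35 pos [ 599.  -123.1   46.8] gap 41.3 F [-0.5  0.1 -0.5] j [-0.26  0.6   1.48  0.    1.06 -0.27]
turn deg [ 0.2 -0.  -0.1] dworld [  3.3  -4.6 -26.3] dp tool now cm [ 2.63 -0.46  0.33] after turn [ 2.63 -0.46  0.33]
```

View pics/z11side.png

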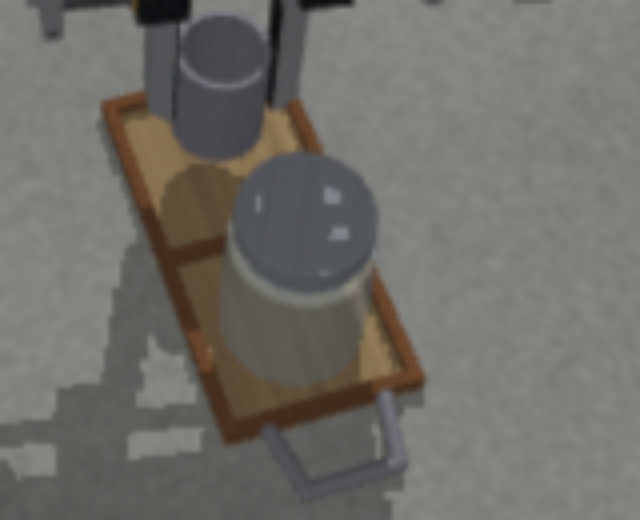

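The narrow cup hangs over the far well, front bottom edge at about (335,369). I'll correct by +3 mm in x and -4.5 mm in y, then lower.

Request:
jog_arm --turn '[[0, 0, 0], [0, 0, 0], [0, 0, 0], [0, 0, 0], [0, 0, 0]]' --dp '[[0, -0.45, 0.3], [0, 0, 0], [1, 0, 0], [0.8, 0, 0], [0, 0, 0]]' --gripper '[1, 1, 1, 1, 1]'

```text
clock: 39.08
eef_pos: [604.0, -128.5, 31.3]
eef_rot: [-0.108, 1.566, -0.105]
wrist_force: [-1.0, -0.1, -0.5]
finger_gap: 41.6
```

Request:
jog_arm --turn '[[0, 0, 0], [0, 0, 0], [0, 0, 0]]' --dp '[[0.2, 0, 0], [0.1, 0, 0], [0, 0, 0]]' --gripper '[1, 1, 1]'

```text
clock: 39.45
eef_pos: [604.1, -128.4, 28.2]
eef_rot: [-0.099, 1.566, -0.096]
wrist_force: [-0.8, 0.2, -1.1]
finger_gap: 41.4
```

Request:
jog_arm --turn '[[0, 0, 0], [0, 0, 0], [0, 0, 0], [0, 0, 0]]' --dp '[[0.3, 0, -0.1], [0.2, 0, 0], [0.1, 0, 0], [0, 0, 0]]' --gripper '[1, 1, 1, 1]'

```text
clock: 39.95
eef_pos: [603.1, -128.5, 22.0]
eef_rot: [-0.122, 1.565, -0.119]
wrist_force: [-0.2, 0.2, -0.0]
finger_gap: 41.7
```

Request:
jog_arm --turn '[[0, 0, 0], [0, 0, 0]]' --dp '[[0.1, 0, 0], [0.1, 0, 0]]' --gripper '[1, 1]'

```text
clock: 40.2
eef_pos: [603.3, -128.5, 20.4]
eef_rot: [-0.125, 1.565, -0.122]
wrist_force: [-3.9, 0.9, 11.3]
finger_gap: 41.3
```

Request:
jog_arm --turn '[[0, 0, 0], [0, 0, 0], [0, 0, 0], [0, 0, 0], [0, 0, 0], [0, 0, 0], [0, 0, 0], [0, 0, 0]]' --dp '[[0, 0, 0], [0, 0, 0], [0, 0, 0], [0, 0, 0], [-2, 0, 0], [-4, 0, 0], [-4, 0, 0], [-2, 0, -2]]' --gripper '[0.3, 0, 0, 0, 0, 0, 0, 0]'

```text
clock: 41.2
eef_pos: [582.5, -128.4, 146.8]
eef_rot: [-0.136, 1.565, -0.132]
wrist_force: [-0.4, -0.4, -0.2]
finger_gap: 93.9
```

Request:
jog_arm --turn '[[0, 0.5, 0], [0, 0, 0], [0, 0, 0], [0, 0, 0], [0, 0, 0], [0, 0, 0], [0, 0, 0], [0, 0, 0]]' --dp '[[0, 0, -5], [0, 0, -5], [0, 0, -5], [0, 0, -4], [0, 0, -2], [0, 0, 0], [0, 0, 0], [0, 0, 0]]' --gripper '[0, 0, 0, 0, 0, 0, 0, 0]'

```text
clock: 42.2
eef_pos: [368.8, -129.6, 156.9]
eef_rot: [-0.516, 1.556, -0.512]
wrist_force: [-0.7, -0.1, -0.2]
finger_gap: 93.9
```

```bash
python3 -c "
from h import *
goto(400,-128,150)
o=look('12')
cv2.imwrite('pics/z12top.png',cv2.resize(o['top'][0][190:270,230:500,::-1],None,fx=2.9,fy=2.9))
"
```

```text
t 42.2 pos [ 368.8 -129.6  156.9] gap 93.9 F [-0.7 -0.1 -0.2] j [-0.43 -0.02  2.   -0.    1.14 -0.43]
turn deg [0.2 0.7 0.4] dworld [31.2  1.6 -6.9] dp tool now cm [0.73 0.16 3.11] after turn [0.69 0.16 3.12]
```

View pics/side12.png

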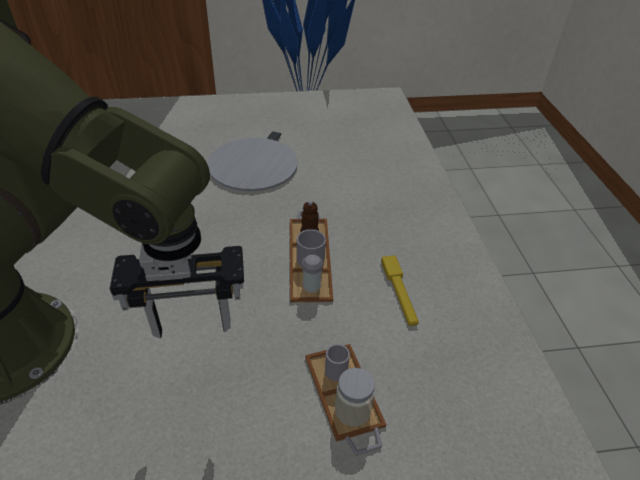

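View pics/z12top.png

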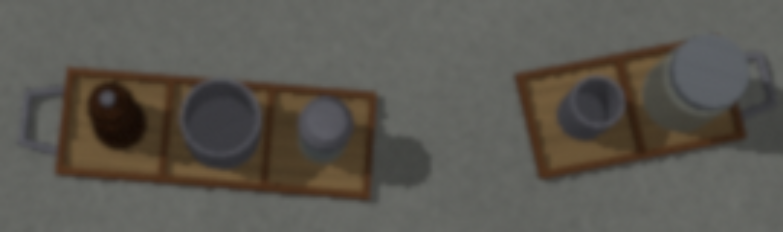

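Everything stands upright in its own well, and the griddle and brush look unchanged. I'll check centring numerically in each camera's own frame.

```bash
python3 - <<'E'
from h import *
o=load("12");o0=load("0")
T={"top":((592.5,168.6),(609.9,-165.06)),"side":((593.2,161.05),(609.7,-169.9))}
Y=[np.array([.0976,.9952]),np.array([.182,-.983])]
for n in("top","side"):
    P=pts(n,o[n][1])
    for k,t,w,h,e in(("mill",0,82,97,12),("big",0,0,63,6),("shaker",0,-82,84,20),("jar",1,41,87,10),("small",1,-41,57,6)):
        y=Y[t];x=np.array([y[1],-y[0]]);C=np.array(T[n][t]);c=C+w*y
        s=(np.hypot(P[...,0]-c[0],P[...,1]-c[1])<45)&(P[...,2]>h-e)&(P[...,2]<h+8)
        q=(P[s][:,:2].min(0)+P[s][:,:2].max(0))/2-c
        print(n,k,"off x,y",(q@x).round(1),(q@y).round(1),"ext",np.ptp(P[s][:,:2],axis=0).round(1),"zmax",P[s][:,2].max().round(1))
    d=np.abs(o[n][0].astype(int)-o0[n][0]).max(2)
    r=(slice(130,195),slice(205,300)) if n=="side" else (slice(235,335),slice(80,198))
    b=(slice(250,330),slice(378,422)) if n=="side" else (slice(150,180),slice(310,398))
    print(n,"changed px griddle",(d[r]>40).sum(),"brush",(d[b]>40).sum())
E
```

```text
top mill off x,y 1.0 -4.6 ext [30.4 28.5] zmax 100.3
top big off x,y 1.9 -4.4 ext [60.1 60. ] zmax 67.2
top shaker off x,y 1.5 -3.0 ext [40.6 39.4] zmax 87.5
top jar off x,y -1.0 0.8 ext [56.6 58.2] zmax 91.8
top small off x,y -0.6 1.8 ext [39.7 41.8] zmax 61.5
top changed px griddle 0 brush 0
side mill off x,y 1.1 -1.4 ext [29.  30.6] zmax 96.9
side big off x,y 1.4 -0.6 ext [60.8 63.6] zmax 65.2
side shaker off x,y 0.9 -3.1 ext [40.9 37.2] zmax 84.4
side jar off x,y -1.7 -1.1 ext [57.7 58.6] zmax 89.9
side small off x,y -1.5 0.1 ext [41.4 43.2] zmax 59.0
side changed px griddle 89 brush 0
```

All within about 2–3 mm of the well centres on average over the two views, and the gripper is clear. Handing in.

```bash
python3 -c "
from h import *
print(order.sign_off());print(manip.read_state()['clock'])"
```

```text
the job is handed in; nothing more can be done
None
the job is handed in; nothing more can be done
```

Both trays are made up and handed in, at about 42 s. I placed the pieces in the order you listed: mill, wide cup and salt shaker in the three-well tray, then glass jar and narrow cup in the two-well tray. Each was lowered until the wrist felt light contact (about 5–12 N), then released and left standing.

- **Standing and centring:** the last pictures show all five upright in their own wells. Measured offsets from the well centres are at most about 2 mm across the trays. Along the trays they are up to 4.6 mm in the top view and 3.1 mm in the side view.
- **Disagreement:** the two cameras differ by 2–4 mm along y for some pieces (for example the wide cup, -4.4 mm in the top view and -0.6 mm in the side view). This was there from the start, so I aimed between them. The average offset is about 3 mm or less.
- **Griddle and brush:** the brush has no changed pixels in either view. The griddle has none in the top view and 89 in the side view. I think that is the arm passing in front of that patch, but I did not check it separately.

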